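# Pin the dough roller's shaft for cleaning

## Task

Lock the dough roller so that it can be cleaned: take the locking pin out of its wooden stand and slip it into the slanting bore of the pin block, where it will rest on the shaft. Turn the crank slowly towards you (the robot) until the hidden cross-hole comes under the pin and the pin drops in, then push the pin fully home so that its collar sits on the block, and leave it there. Do not shift or knock over the mug, the glass or the timer.

Things in the scene. Friction and masses are not known exactly. Their poses are not given: they have to be found in the camera images.
- pin_mid (a point): centre (half-way along) of the locking pin, 159 mm long, 0.10-0.16 kg. From tip to top: steel shank 12 mm in diameter, 111 mm long, polished, with a 4 mm cone at the tip; steel collar 28 mm wide, 4 mm thick; round black grip 22 mm in diameter, 44 mm long, flat top. z runs along the pin from tip to grip: the tip is at -79.5 mm, the collar's lower face at +31.5 mm, the grip's top at +79.5 mm
- pin_grip (a point): middle of the pin's black grip, 57.5 mm from pin_mid towards the top; same axes. Take the pin here
- stand_top (a point): centre of the top of the wooden pin stand (60 x 60 mm, 50 mm high, fixed). A hole 14 mm wide and 40 mm deep goes straight down from here; the pin starts upright in it, its tip 10 mm above the worktop
- bore_mouth (a point): mouth of the round bore (14 mm wide, 3 mm chamfer) in the middle of the 64 x 50 mm top face of the dough roller's fixed aluminium pin block. z points out of the bore, 25 degrees from vertical, leaning towards the robot's side; y is along the shaft, to the rollers. The pin is home 111 mm deep, when its collar touches the block
- shaft_top (a point): point in the bore, 50 mm below its mouth, where the pin's tip rests on the hidden shaft (44 mm in diameter, axis 72 mm below the mouth) while the 15 mm wide cross-hole is turned away; the collar is then 61 mm above the mouth. When the hole lines up (within about 0.07 rad) the pin drops by its own weight through the shaft. Axes as bore_mouth
- slug_seat (a point): point in the bore, 96 mm below its mouth, beyond the shaft, at the latest where the dropping pin stops, on a stiff slug that yields to a push of about 8 N and stays where it is pushed. The dropped pin stands with its collar 10 to 30 mm above the mouth (it may catch a little earlier while the crank is pulled) and must be pushed home. Axes as bore_mouth
- crank_knob (a point): middle of the crank's black round knob, 18 mm in diameter, 44 mm long, lying level along the shaft's axis on the side away from the rollers. It moves on a circle of 90 mm radius about crank_hub and stays where it is left. The crank turns the shaft through a slip clutch: turning takes 1 to 3 N at the knob, the clutch slips at about 10 N, so the crank's angle does not tell where the hole is
- crank_hub (a point): fixed point on the shaft's axis, level with the knob's middle, 85 mm above the worktop. z up; y along the shaft to the pin block (its middle 85 mm away) and the rollers; x away from the robot. The crank's arm points more or less up. At the start the hole is 0.5 to 1.0 rad short of lining up and comes as the knob is drawn over the top towards the robot (towards -x)
- mug: bystander: mug with a handle, 84 mm wide, 94 mm high; origin under its middle
- glass: bystander: clear drinking glass, 84 mm wide, 93 mm high; origin under its middle
- timer: bystander: round kitchen timer, 65 mm wide, 52 mm high; origin under its middle
Mind the look-alikes: they are no part of the job. Of the things shaped like the part that bears pin_mid, the bare steel one is meant.

How it is judged:
By the outcome, as a careful person would: the job done as asked, in the order asked, and still so for the second after the job is handed in, with the robot touching nothing.
It also fails if it takes over 72 s, if anything falls off the work surface, if the arm or the gripper's body presses on something with over 40 N, if the wrist force passes 120 N, or if a joint passes its speed limit or range.

## Robot

A 6-joint arm with a two-finger parallel gripper is mounted at the origin on a cart in front of the work surface, level with it; the furniture and walls round the work are solid. World frame = base frame: x ahead of the robot, y to its left, z up, the work surface at z = 0. Lengths are in m, angles in degrees, forces in N, time in s.
With the tool pointing down it reaches from about 0.4 to 0.825 m from the base axis. Payload 7 kg.
Tool frame: the origin (TCP) lies on the front face of the gripper's body, between the roots of the fingers; the fingertips stand 66 mm ahead of it and the grasp point (between the pads) lies 47 mm ahead of it (grip_depth is the distance from the TCP to the grasp point, in m); z points along the fingers, x is the direction in which the jaws open and shut, and the axes are right-handed (so a half turn about z gives the same grasp; the last joint's range is limited). The gripper opens to 88 mm and grips with 3 to 60 N. Pads are 19 mm wide; open, the fingers measure 130 mm over their backs; the gripper's body (78 mm by 193 mm) begins 47 mm behind the grasp point.
Start: joints at [80.793, 20.546, 0.682, 0, -70.136, -16.507], TCP at [0.293, 0.608, 0.292] pointing down, gripper open.
Joint ranges: [-176.03, 176.03], [-82.01, 121.73], [-58.28, 71.71], [-173.87, 95.51], [-174.79, -0.11], [-173.66, 173.66]. Speed limits (degrees/s): [136.94, 136.94, 172.46, 180, 180, 180].

## Interface

Orientations are given as a 3x3 rotation matrix whose columns are the frame's x, y, z axes.
In Python, from plant import * gives the robot as it stands.
- The arm moves only by the tool play_rows, never from a script. Its argument "rows" is a list of rows, each an object with "delta_rot": the turn, a rotation vector about the tool's x, y, z in degrees, a list of three; "translation": the shift along the tool's x, y, z in mm, a list of three; "grip": the closure, from -1 (fully open) to 1 (shut). A call has exactly 10 rows; each row is the pose to reach, as a shift and turn from the pose commanded when the call began, along the tool's axes at that moment; what a row does not reach only later rows make up. A row lasts 1/8 s, in which the tool goes at most 62.5 mm and 10.7 degrees, less where a joint would pass 70% of its speed; a pose out of reach is approached as far as the arm can. A call with a gripper value outside its range is refused whole. The fingers move at their own pace and stop on an object; "grip_force" is the grip in N (left out, the last holds). Time passes only in rows, so rows that repeat a pose let the fingers close, or fill a call up. It gives the time, the measured TCP pose, the force and the opening at its end, in the units of the state.
- get_state(): the state, without advancing time (a new reading comes with each control period).
- read_camera(name): name is "side" or "top" or "wrist"; returns a dict with "color" (420x560x3 uint8, blue, green, red), "fov_y" (degrees; the focal length in pixels is half the picture's height over the tangent of half this angle, whatever the lens; pixels are square), "cx", "cy" (the principal point, pixels), "k1" (the pictures are not rectified: a ray, as slopes to the right and down, at radius r is drawn at 1 + k1 r^2 times it, then the intrinsics apply), "T" (4x4, takes a point from camera to world coordinates); the wrist camera has in their place "tool_from_camera" (4x4, takes a point from camera to tool coordinates, whose origin is the TCP and whose axes are the tool frame's). Camera axes: x right, y down, z forward; pixel columns grow to the right and rows downward; lengths in m; the calibration is good to about 2 mm. A picture is of the moment at which its call begins: read the wrist's pose just before it. There is no depth.
- sign_off(): hands the job in, once; it reports no verdict.
The state is a dict: "time_s": time; "qpos": joint angles; "dq": joint speeds; "effort": joint torques, N m; "tcp_pos": TCP position; "tcp_rot": TCP orientation; "ft_force": force on the tool from outside, world axes, zero at the start; "moment": the same for the moment, N m; "grip_width": finger opening in m.
Only numpy, scipy, OpenCV 4.12 (cv2) and the standard library are available. Lean on these libraries where they do the work, as an engineer would, in place of code of your own. Each camera call takes 0.05 s, during which the arm holds its last target.

## Working session

There is one attempt and no reset: what is moved stays moved. The work goes in short steps, Python scripts to look and compute and a tool call to move; the robot and the scene stay as the last step left them, time stands still between calls to the robot, and variables do not carry over. Pictures are saved under pics/ and viewed, and the job is handed in when it is done.

Besides the shell and the picture viewer there is one more tool, called after "Request:" in YAML: its name, and indented under it one key for each argument. play_rows: Moves the arm, as the interface text tells. Its arguments: {"type":"object","properties":{"rows":{"type":"array"},"grip_force":{"type":"number"}},"required":["rows"]}

```bash
mkdir -p pics; ls; cat > h.py <<'E'
from plant import *
import numpy as np, cv2
def snap(n,f):
    s=get_state(); c=read_camera(n); cv2.imwrite('pics/'+f+'.png',c['color'])
    if n=='wrist':
        T=np.eye(4); T[:3,:3]=np.array(s['tcp_rot']).reshape(3,3); T[:3,3]=s['tcp_pos']
        c['T']=T@np.array(c['tool_from_camera'])
    else: c['T']=np.array(c['T'])
    import pickle; pickle.dump(c,open('pics/'+f+'.pkl','wb'))
    return c
def load(f):
    import pickle; return pickle.load(open('pics/'+f+'.pkl','rb'))
def KD(c):
    f=210/np.tan(np.radians(c['fov_y'])/2)
    return np.array([[f,0,c['cx']],[0,f,c['cy']],[0,0,1.]]),np.array([c['k1'],0,0,0,0.])
def ray(c,u,v):
    K,D=KD(c); p=cv2.undistortPoints(np.array([[[u,v]]],float),K,D)[0,0]
    d=c['T'][:3,:3]@np.array([p[0],p[1],1]); return c['T'][:3,3],d/np.linalg.norm(d)
def plane(c,u,v,z):
    o,d=ray(c,u,v); return o+d*(z-o[2])/d[2]
def tri(c1,p1,c2,p2):
    A=np.zeros((3,3));b=np.zeros(3);R=[ray(c1,*p1),ray(c2,*p2)]
    for o,d in R:
        M=np.eye(3)-np.outer(d,d);A+=M;b+=M@o
    x=np.linalg.solve(A,b); return x,[np.linalg.norm((np.eye(3)-np.outer(d,d))@(x-o)) for o,d in R]
def proj(c,P):
    K,D=KD(c); Ti=np.linalg.inv(c['T']); 
    r,_=cv2.projectPoints(np.atleast_2d(P).astype(float),cv2.Rodrigues(Ti[:3,:3])[0],Ti[:3,3],K,D); return r[:,0]
E
python3 - <<'E'
from h import *
for n in('side','top','wrist'):
    c=snap(n,n+'0'); print(n,c['fov_y'],c['cx'],c['cy'],c['k1'],c['T'].round(3).tolist())
s=get_state();print({k:np.round(v,3).tolist() for k,v in s.items()})
E
```

```text
pics
side 56.46359967141336 284.8516288986848 208.4862123926184 -0.0015194822109655065 [[0.769, -0.292, 0.569, -0.019], [-0.639, -0.376, 0.671, -0.612], [0.018, -0.879, -0.476, 0.555], [0.0, 0.0, 0.0, 1.0]]
top 45.00291081697367 289.59867133791244 217.352015891054 -0.16140539205785207 [[0.013, -0.99, 0.138, 0.367], [-1.0, -0.015, -0.011, -0.033], [0.013, -0.138, -0.99, 1.085], [0.0, 0.0, 0.0, 1.0]]
wrist 68.74221808163244 283.01270825911047 210.68493941000304 0.002115417012985284 [[-0.435, -0.868, -0.24, 0.357], [-0.901, 0.42, 0.113, 0.576], [0.003, 0.265, -0.964, 0.384], [0.0, 0.0, 0.0, 1.0]]
{'time_s': 0.15, 'qpos': [80.792, 20.582, 0.645, -0.012, -70.137, -16.507], 'dq': [-0.049, -0.146, 0.159, 0.0, -0.06, 0.036], 'effort': [-0.001, -58.328, 29.329, 7.001, 0.009, -0.0], 'tcp_pos': [0.293, 0.608, 0.291], 'tcp_rot': [[-0.434, -0.901, -0.0], [-0.901, 0.434, -0.001], [0.001, -0.0, -1.0]], 'ft_force': [-0.469, -0.532, -0.587], 'moment': [-0.037, 0.045, -0.016], 'grip_width': 0.088}
```

View pics/side0.png

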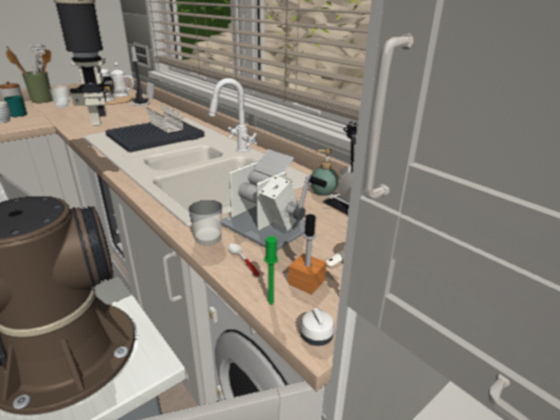

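View pics/top0.png

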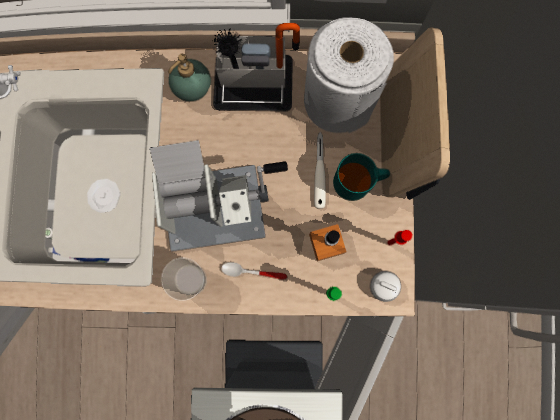

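View pics/wrist0.png

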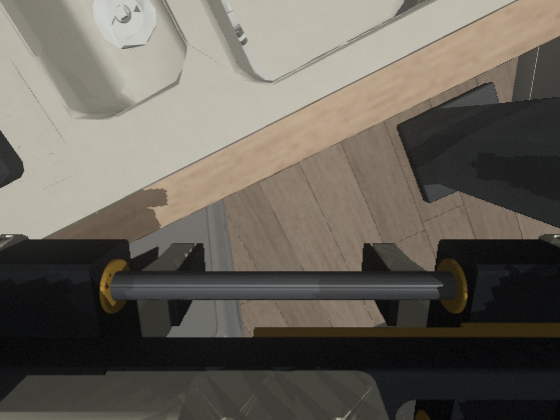

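The stand is orange, at about (327,242) in the top view, with the steel, black-gripped pin in it. The roller and block are near (235,205) and the knob near (275,168). The green and red pins are look-alikes. I'll zoom in.

```bash
python3 - <<'E'
import cv2
a=cv2.imread('pics/top0.png')[120:310,140:420]; cv2.imwrite('pics/t0z.png',cv2.resize(a,None,fx=2.85,fy=2.85,interpolation=cv2.INTER_CUBIC))
a=cv2.imread('pics/side0.png')[140:350,180:350]; cv2.imwrite('pics/s0z.png',cv2.resize(a,None,fx=2.85,fy=2.85,interpolation=cv2.INTER_CUBIC))
E
```

```text
(no output)
```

View pics/t0z.png

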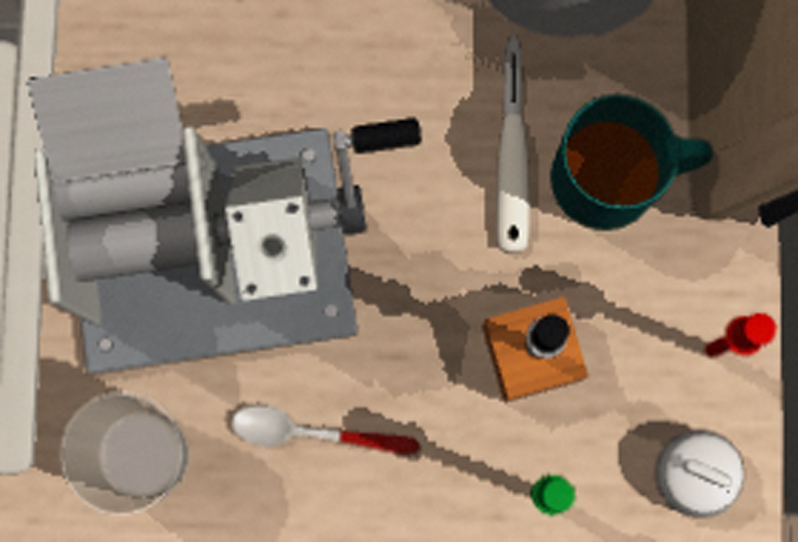

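View pics/s0z.png

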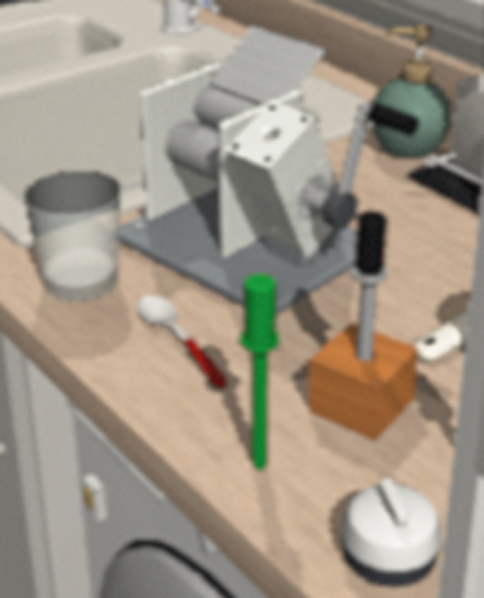

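```bash
python3 - <<'E'
from h import *
t=load('top0');s=load('side0')
Z=lambda u,v:(140+u/2.85,120+v/2.85)
S=lambda u,v:(180+u/2.85,140+v/2.85)
print('stand',[plane(t,*Z(*p),.05).round(4) for p in [(485,322),(563,297),(588,377),(507,400)]])
print('stand side',[plane(s,*S(*p),.05).round(4) for p in [(310,366),(352,330),(416,350),(378,385)]])
print('griptop',plane(t,*Z(552,330),.169).round(4), plane(s,*S(372,216),.169).round(4), tri(t,Z(552,330),s,S(372,216)))
for n,a,b in [('bore',(273,246),(271,133)),('knobend_far',(417,131),(412,122)),('knobend_near',(358,139),(372,112)),('hub',(350,210),(340,209)),('hub?',(350,190),(340,209)),
 ('blk1',(228,206),(228,155)),('blk2',(303,190),(272,104)),('blk3',(317,287),(318,122)),('blk4',(243,300),(270,168))]:
  x,e=tri(t,Z(*a),s,S(*b)); print(n,x.round(4),np.round(e,4))
print('green',tri(t,Z(553,494),s,S(260,282)));print('red',plane(t,*Z(760,328),.159))
print('timer',plane(t,*Z(700,473),.05),'mug',plane(t,*Z(610,160),.09),'glass',plane(t,*Z(122,450),.09))
E
```

```text
stand [array([ 0.4795, -0.0872,  0.05  ]), array([ 0.4985, -0.1435,  0.05  ]), array([ 0.4407, -0.1617,  0.05  ]), array([ 0.4235, -0.1034,  0.05  ])]
stand side [array([ 0.4206, -0.11  ,  0.05  ]), array([ 0.476 , -0.0952,  0.05  ]), array([ 0.4967, -0.1448,  0.05  ]), array([ 0.4447, -0.1578,  0.05  ])]
griptop [ 0.462  -0.1238  0.169 ] [ 0.463  -0.1233  0.169 ] (array([ 0.46211301, -0.12390901,  0.16958486]), [np.float64(0.00021507084333765114), np.float64(0.000215070843337576)])
bore [0.5163 0.0575 0.1507] [0.0002 0.0002]
knobend_far [ 0.5893 -0.0357  0.1746] [0.0001 0.0001]
knobend_near [0.5831 0.0033 0.1715] [0.0015 0.0015]
hub [0.5541 0.0098 0.0849] [0.0007 0.0007]
hub? [0.565  0.0137 0.0801] [0.0047 0.0047]
blk1 [0.5323 0.1051 0.1089] [0.0218 0.0218]
blk2 [0.5328 0.0473 0.1791] [0.0189 0.0189]
blk3 [0.502  0.0128 0.1804] [0.0207 0.0207]
blk4 [0.4996 0.0683 0.1178] [0.0189 0.0189]
green (array([ 0.35880744, -0.12674011,  0.15708073]), [np.float64(0.0011648364684109797), np.float64(0.0011648364684110283)])
red [ 0.46607155 -0.26112924  0.159     ]
timer [ 0.37250009 -0.24275623  0.05      ] mug [ 0.59148536 -0.17276168  0.09      ] glass [0.38260592 0.16397699 0.09      ]
```

```bash
python3 - <<'E'
from h import *
t=load('top0');s=load('side0')
Z=lambda u,v:(140+u/2.85,120+v/2.85)
S=lambda u,v:(180+u/2.85,140+v/2.85)
P=[]
for a,b in [((228,206),(272,104)),((303,190),(318,122)),((317,287),(270,168)),((243,300),(228,155))]:
  x,e=tri(t,Z(*a),s,S(*b)); print(x.round(4),np.round(e,4));P.append(x)
P=np.array(P);c=P.mean(0);y=(P[0]-P[1]+P[3]-P[2]);x=(P[0]-P[3]+P[1]-P[2]);n=np.cross(x,y);n/=np.linalg.norm(n)
print(c,n,np.degrees(np.arccos(n[2])),np.degrees(np.arctan2(n[1],-n[0])),np.degrees(np.arctan2(-y[0],y[1])))
# base plate edges at z~.0?
for z in(.0,.008):print([plane(t,*Z(*p),z).round(4).tolist() for p in [(93,372),(357,333),(330,129)]])
E
```

```text
[0.5407 0.0867 0.1608] [0.0003 0.0003]
[0.5524 0.0384 0.1579] [0.0004 0.0004]
[0.4919 0.0287 0.1366] [0.0002 0.0002]
[0.4838 0.0776 0.1318] [0.0012 0.0012]
[0.51720362 0.05783761 0.14678732] [-0.38478472 -0.06047989  0.92102275] 22.923938354722672 -8.932584111142196 11.522906604767932
[[0.4423, 0.2061, 0.0], [0.4752, 0.0067, 0.0], [0.6326, 0.0308, 0.0]]
[[0.4417, 0.2044, 0.008], [0.4744, 0.0065, 0.008], [0.6307, 0.0303, 0.008]]
```

```bash
cat >> h.py <<'E'
from scipy.spatial.transform import Rotation as Ro
YAW=9.2
def frame(yaw=YAW):
    a=np.radians(yaw); return np.array([np.cos(a),np.sin(a),0]),np.array([-np.sin(a),np.cos(a),0]),np.array([0,0,1.])
def toolR(zdir,xdir):
    z=np.array(zdir,float);z/=np.linalg.norm(z);x=np.array(xdir,float);x-=z*(x@z);x/=np.linalg.norm(x)
    return np.c_[x,np.cross(z,x),z]
def pose():
    s=get_state();return np.array(s['tcp_rot']).reshape(3,3),np.array(s['tcp_pos']),s
def goto(R,p):
    R0,p0,s=pose(); print('rot',Ro.from_matrix(R0.T@R).as_rotvec(degrees=True).round(2),'mm',(R0.T@(np.array(p)-p0)*1000).round(1),'t',round(s['time_s'],2))
def bore(yaw=YAW):
    X,Y,Z=frame(yaw);a=np.radians(25);zb=-np.sin(a)*X+np.cos(a)*Z;return np.cross(Y,zb),Y,zb
E
python3 - <<'E'
from h import *
X,Y,Z=frame()
c=load('wrist0');tc=np.array(c['tool_from_camera']);print(tc.round(3).tolist())
t=load('top0');s=load('side0')
Zf=lambda u,v:(140+u/2.85,120+v/2.85)
S=lambda u,v:(180+u/2.85,140+v/2.85)
print('hopper',tri(t,Zf(165,60),s,S(325,47)),tri(t,Zf(30,80),s,S(242,30)),'plate',tri(t,Zf(187,130),s,S(300,92)))
for x in(-Y,Y):
  R=toolR(-Z,x)
  for p in([.43,.12,.34],[.5,.08,.36],[.45,.0575,.36]):
    c['T']=np.eye(4);c['T'][:3,:3]=R;c['T'][:3,3]=p;c['T']=c['T']@tc
    print(x.round(2),p,proj(c,[[.516,.0575,.150],[.586,-.016,.173],[.462,-.124,.169]]).round())
  goto(R,[.43,.12,.34])
E
```

```text
[[1.0, -0.001, 0.001, 0.001], [0.001, 0.964, 0.265, -0.071], [-0.001, -0.265, 0.964, -0.093], [0.0, 0.0, 0.0, 1.0]]
hopper (array([0.63478021, 0.12806215, 0.17933658]), [np.float64(0.0014754245618741352), np.float64(0.0014754245618741465)]) (array([0.61692038, 0.22225944, 0.17316723]), [np.float64(0.005284527654538968), np.float64(0.0052845276545390955)]) plate (array([0.59572747, 0.116803  , 0.14754928]), [np.float64(0.0013786588067270557), np.float64(0.0013786588067268711)])
[ 0.16 -0.99 -0.  ] [0.43, 0.12, 0.34] [[367. 122.]
 [490.  43.]
 [556. 217.]]
[ 0.16 -0.99 -0.  ] [0.5, 0.08, 0.36] [[307. 187.]
 [405. 128.]
 [475. 271.]]
[ 0.16 -0.99 -0.  ] [0.45, 0.0575, 0.36] [[293. 133.]
 [395.  62.]
 [469. 221.]]
rot [ 1.000e-02 -8.000e-02 -3.492e+01] mm [ 380.1 -335.3  -48. ] t 0.15
[-0.16  0.99  0.  ] [0.43, 0.12, 0.34] [[207. 276.]
 [121. 339.]
 [  3. 201.]]
[-0.16  0.99  0.  ] [0.5, 0.08, 0.36] [[258. 211.]
 [173. 272.]
 [ 62. 128.]]
[-0.16  0.99  0.  ] [0.45, 0.0575, 0.36] [[272. 259.]
 [192. 318.]
 [ 88. 186.]]
rot [-1.0000e-01 -2.0000e-02  1.4508e+02] mm [ 380.1 -335.3  -48. ] t 0.15
```

Request:
play_rows:
  rows:
    - {"delta_rot": [0, 0, -4], "translation": [40, -37, -15], "grip": -1}
    - {"delta_rot": [0, 0, -8], "translation": [80, -74, -30], "grip": -1}
    - {"delta_rot": [0, 0, -12], "translation": [121, -111, -45], "grip": -1}
    - {"delta_rot": [0, 0, -16], "translation": [162, -148, -60], "grip": -1}
    - {"delta_rot": [0, 0, -20], "translation": [203, -185, -69], "grip": -1}
    - {"delta_rot": [0, 0, -24], "translation": [245, -222, -69], "grip": -1}
    - {"delta_rot": [0, 0, -28], "translation": [287, -260, -69], "grip": -1}
    - {"delta_rot": [0, 0, -32], "translation": [328, -298, -69], "grip": -1}
    - {"delta_rot": [0, 0, -35], "translation": [370, -336, -69], "grip": -1}
    - {"delta_rot": [0, 0, -35], "translation": [408, -371, -69], "grip": -1}

```text
time_s: 1.4
tcp_pos: [0.4501, 0.0776, 0.3613]
tcp_rot: [[0.162, -0.987, 0.0], [-0.987, -0.162, 0.0], [-0.0, -0.001, -1.0]]
ft_force: [0.8, 0.8, -0.3]
grip_width: 0.0874
```

```bash
python3 - <<'E'
from h import *
c=snap('wrist','wrist1')
s=get_state();print({k:np.round(v,3).tolist() for k,v in s.items()})
print(proj(c,[[.516,.0575,.150],[.586,-.016,.173],[.462,-.124,.169]]).round())
E
```

```text
{'time_s': 1.45, 'qpos': [34.174, -3.007, -18.791, 0.062, -74.27, 65.01], 'dq': [4.992, -0.136, -0.31, -0.813, 0.03, -9.751], 'effort': [1.38, -26.783, 29.733, 6.103, 0.499, -0.626], 'tcp_pos': [0.451, 0.074, 0.361], 'tcp_rot': [[0.16, -0.987, -0.0], [-0.987, -0.16, -0.001], [0.001, 0.0, -1.0]], 'ft_force': [0.618, -2.993, -0.469], 'moment': [-0.675, -0.107, -0.007], 'grip_width': 0.087}
[[314. 136.]
 [418.  67.]
 [488. 224.]]
```

View pics/wrist1.png

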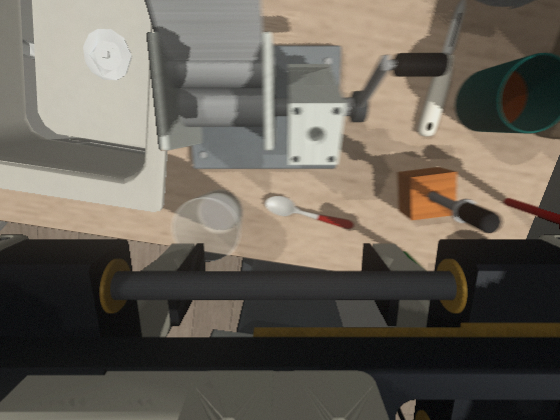

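```bash
python3 - <<'E'
from h import *
for i in range(3): c=snap('wrist','wrist2')
s=get_state();print(np.round(s['dq'],2),s['tcp_pos'],s['ft_force'])
print(proj(c,[[.516,.0575,.150],[.586,-.016,.173],[.462,-.124,.169]]).round(1))
a=c['color'][40:260,250:530];cv2.imwrite('pics/w2z.png',cv2.resize(a,None,fx=2.7,fy=2.7,interpolation=cv2.INTER_CUBIC))
E
```

```text
[ 2.35  0.04  0.23 -0.08  0.07 -0.45] [0.45012007 0.07859467 0.36103709] [ 0.8718041  -0.53399843 -0.20472095]
[[313.2 135.6]
 [417.2  65.7]
 [488.4 222.6]]
```

View pics/w2z.png

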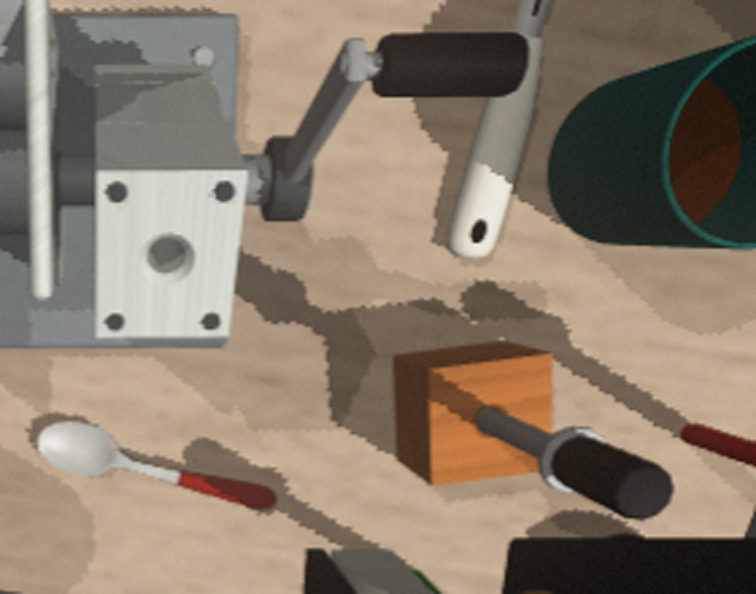

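```bash
python3 - <<'E'
from h import *
X,Y,Z=frame();R=toolR(-Z,-Y)
goto(R,[.462,-.124,.26]);goto(R,[.462,-.124,.195])
E
```

```text
rot [ 0.01  0.01 -0.08] mm [201.9  20.4 101. ] t 1.6
rot [ 0.01  0.01 -0.08] mm [201.9  20.4 166. ] t 1.6
```

Request:
play_rows:
  rows:
    - {"delta_rot": [0, 0, 0], "translation": [40, 4, 0], "grip": -1}
    - {"delta_rot": [0, 0, 0], "translation": [80, 8, 10], "grip": -1}
    - {"delta_rot": [0, 0, 0], "translation": [120, 12, 30], "grip": -1}
    - {"delta_rot": [0, 0, 0], "translation": [160, 16, 50], "grip": -1}
    - {"delta_rot": [0, 0, 0], "translation": [190, 19, 70], "grip": -1}
    - {"delta_rot": [0, 0, 0], "translation": [202, 20.4, 90], "grip": -1}
    - {"delta_rot": [0, 0, 0], "translation": [202, 20.4, 98], "grip": -1}
    - {"delta_rot": [0, 0, 0], "translation": [202, 20.4, 98], "grip": -1}
    - {"delta_rot": [0, 0, 0], "translation": [202, 20.4, 98], "grip": -1}
    - {"delta_rot": [0, 0, 0], "translation": [202, 20.4, 98], "grip": -1}

```text
time_s: 2.85
tcp_pos: [0.463, -0.1225, 0.264]
tcp_rot: [[0.162, -0.987, 0.001], [-0.987, -0.162, 0.0], [0.0, -0.001, -1.0]]
ft_force: [-0.2, -0.1, 0.2]
grip_width: 0.0875
```

```bash
python3 - <<'E'
from h import *
X,Y,Z=frame();R=toolR(-Z,-Y)
c=snap('wrist','wrist3');snap('side','side3')
print(proj(c,[[.462,-.124,.169]]));goto(R,[.462,-.124,.195])
print(np.round(get_state()['qpos'],2))
E
```

```text
[[283.81175411 240.78806672]]
rot [-0.06 -0.    0.12] mm [ 1.1  1.1 68.7] t 2.95
[  8.76   3.07 -25.75   0.   -61.13  90.56]
```

View pics/wrist3.png

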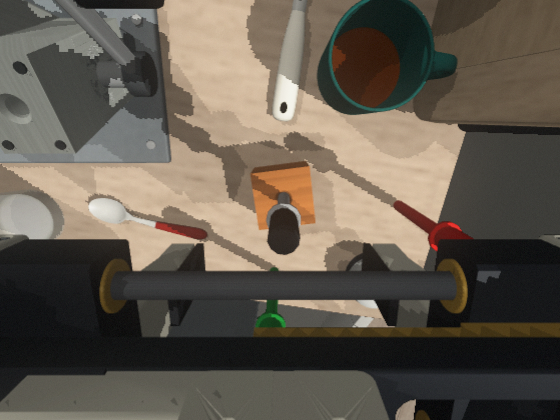

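View pics/side3.png

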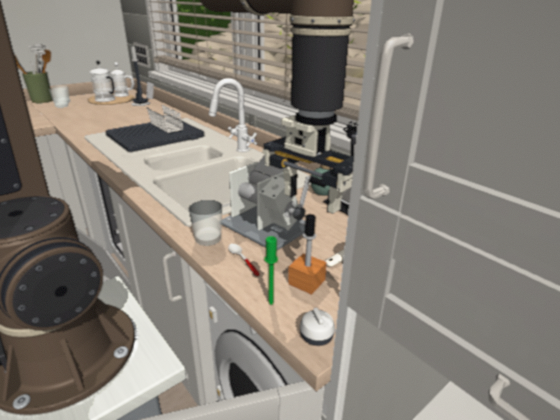

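Request:
play_rows:
  rows:
    - {"delta_rot": [0, 0, 0], "translation": [1, 1, 12], "grip": -1}
    - {"delta_rot": [0, 0, 0], "translation": [1, 1, 28], "grip": -1}
    - {"delta_rot": [0, 0, 0], "translation": [1, 1, 46], "grip": -1}
    - {"delta_rot": [0, 0, 0], "translation": [1, 1, 60], "grip": -1}
    - {"delta_rot": [0, 0, 0], "translation": [1, 1, 68], "grip": -1}
    - {"delta_rot": [0, 0, 0], "translation": [1, 1, 68], "grip": -1}
    - {"delta_rot": [0, 0, 0], "translation": [1, 1, 68], "grip": 1}
    - {"delta_rot": [0, 0, 0], "translation": [1, 1, 68], "grip": 1}
    - {"delta_rot": [0, 0, 0], "translation": [1, 1, 68], "grip": 1}
    - {"delta_rot": [0, 0, 0], "translation": [1, 1, 68], "grip": 1}
  grip_force: 20

```text
time_s: 4.2
tcp_pos: [0.4618, -0.1242, 0.1954]
tcp_rot: [[0.161, -0.987, 0.0], [-0.987, -0.161, 0.0], [-0.0, -0.0, -1.0]]
ft_force: [-0.2, -0.2, -0.6]
grip_width: 0.0533
```

```bash
python3 - <<'E'
from h import *
c=snap('wrist','wrist4');s=get_state();print(s['grip_width'],s['ft_force'],s['tcp_pos'])
E
```

```text
0.0491858353683334 [-0.07181633  0.40045741  0.43291642] [ 0.46178611 -0.12423698  0.19529012]
```

View pics/wrist4.png

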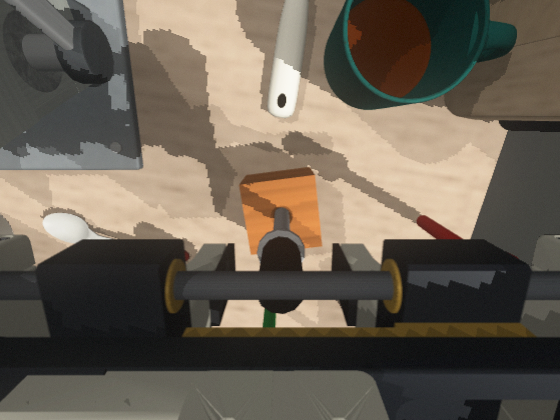

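Request:
play_rows:
  rows:
    - {"delta_rot": [0, 0, 0], "translation": [0, 0, 0], "grip": 1}
    - {"delta_rot": [0, 0, 0], "translation": [0, 0, 0], "grip": 1}
    - {"delta_rot": [0, 0, 0], "translation": [0, 0, 0], "grip": 1}
    - {"delta_rot": [0, 0, 0], "translation": [0, 0, 0], "grip": 1}
    - {"delta_rot": [0, 0, 0], "translation": [0, 0, 0], "grip": 1}
    - {"delta_rot": [0, 0, 0], "translation": [0, 0, -10], "grip": 1}
    - {"delta_rot": [0, 0, 0], "translation": [0, 0, -30], "grip": 1}
    - {"delta_rot": [0, 0, 0], "translation": [0, 0, -60], "grip": 1}
    - {"delta_rot": [0, 0, 0], "translation": [0, 0, -90], "grip": 1}
    - {"delta_rot": [0, 0, 0], "translation": [0, 0, -120], "grip": 1}
  grip_force: 40

```text
time_s: 5.5
tcp_pos: [0.4615, -0.1243, 0.3168]
tcp_rot: [[0.161, -0.987, 0.0], [-0.987, -0.161, 0.0], [-0.0, -0.0, -1.0]]
ft_force: [0.3, 0.4, -2.2]
grip_width: 0.0217
```

```bash
python3 - <<'E'
from h import *
c=snap('side','side5');s=get_state();print(s['grip_width'],s['ft_force'],s['tcp_pos'])
X,Y,Z=frame();bx,by,bz=bore();B=np.array([.516,.0575,.150])
# TCP = tip + (137+47... ) pin_grip is 57.5+79.5=137mm from tip; TCP 47 behind (+~1)
for d in(.10,.04,.015,-.01,-.05):
  print(d);goto(toolR(-bz,-by),B+bz*(d+.137+.048))
E
```

```text
0.02142441903827614 [ 2.33120031 -0.60061571  3.67802224] [ 0.46305178 -0.12458007  0.32095226]
0.1
rot [24.67 -0.08  0.15] mm [-171.2   38.2  -87.9] t 5.55
0.04
rot [24.67 -0.08  0.15] mm [-171.2   13.1  -33.4] t 5.55
0.015
rot [24.67 -0.08  0.15] mm [-171.3    2.7  -10.6] t 5.55
-0.01
rot [24.67 -0.08  0.15] mm [-171.3   -7.7   12.1] t 5.55
-0.05
rot [24.67 -0.08  0.15] mm [-171.3  -24.4   48.4] t 5.55
```

View pics/side5.png

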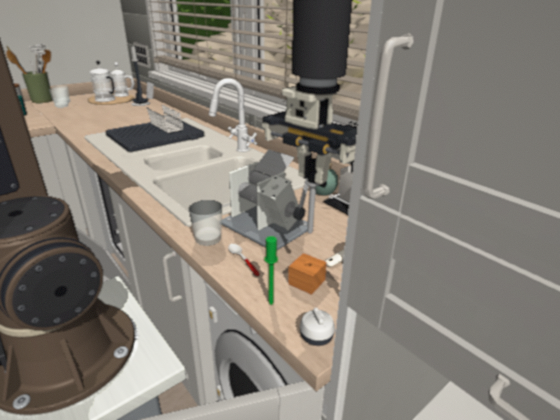

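Request:
play_rows:
  rows:
    - {"delta_rot": [0, 0, 0], "translation": [0, 0, -30], "grip": 1}
    - {"delta_rot": [0, 0, 0], "translation": [-10, 5, -60], "grip": 1}
    - {"delta_rot": [3, 0, 0], "translation": [-40, 10, -75], "grip": 1}
    - {"delta_rot": [7, 0, 0], "translation": [-75, 15, -75], "grip": 1}
    - {"delta_rot": [12, 0, 0], "translation": [-110, 20, -75], "grip": 1}
    - {"delta_rot": [17, 0, 0], "translation": [-140, 22, -70], "grip": 1}
    - {"delta_rot": [22, 0, 0], "translation": [-160, 22, -60], "grip": 1}
    - {"delta_rot": [24.7, 0, 0.1], "translation": [-171, 21.5, -52], "grip": 1}
    - {"delta_rot": [24.7, 0, 0.1], "translation": [-171, 21.5, -52], "grip": 1}
    - {"delta_rot": [24.7, 0, 0.1], "translation": [-171, 21.5, -52], "grip": 1}

```text
time_s: 6.8
tcp_pos: [0.4131, 0.041, 0.368]
tcp_rot: [[0.16, -0.897, 0.412], [-0.987, -0.145, 0.067], [-0.001, -0.418, -0.909]]
ft_force: [0.3, -0.1, -0.8]
grip_width: 0.0217
```

```bash
python3 - <<'E'
from h import *
for i in range(2): c=snap('wrist','wrist6')
c2=snap('side','side6');c3=snap('top','top6');s=get_state();print(s['grip_width'],s['ft_force'],s['tcp_pos'],np.round(s['qpos'],1),np.round(s['dq'],1))
X,Y,Z=frame();bx,by,bz=bore();B=np.array([.516,.0575,.150])
for d in(.015,-.01,-.05):
  print(d);goto(toolR(-bz,-by),B+bz*(d+.137+.048))
R,p,_=pose(); tip=p+R[:,2]*.185
for q in(c,c2,c3):print(proj(q,[tip,B,p+R[:,2]*.047]).round(1).tolist())
def cr(c,x,y,w,h,f,n):cv2.imwrite(n,cv2.resize(c['color'][y:y+h,x:x+w],None,fx=f,fy=f,interpolation=cv2.INTER_CUBIC))
cr(c2,200,120,160,140,4,'pics/s6z.png');cr(c,180,60,200,200,3,'pics/w6z.png')
E
```

```text
0.02127930244103968 [ 0.44906471  0.0541754  -1.24404902] [0.41341736 0.04082477 0.36753406] [ 43.8 -23.2 -42.8  17.8 -51.1  46.4] [ 0.2 -0.  -0.4  0.2  0.2 -0.2]
0.015
rot [ 0.32 -0.02 -0.09] mm [-0.1 -2.5 41.1] t 7.0
-0.01
rot [ 0.32 -0.02 -0.09] mm [-0.1 -2.6 66.1] t 7.0
-0.05
rot [ 0.32 -0.02 -0.09] mm [-1.000e-01 -2.900e+00  1.061e+02] t 7.0
[[282.2, 204.8], [282.2, 189.1], [281.8, 272.7]]
[[267.5, 171.2], [275.1, 187.0], [248.1, 122.9]]
[[235.2, 217.0], [235.8, 206.7], [232.5, 242.9]]
```

View pics/s6z.png

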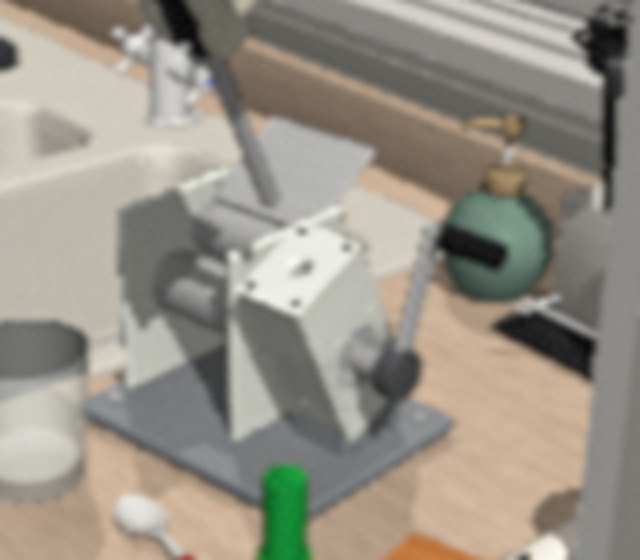

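View pics/w6z.png

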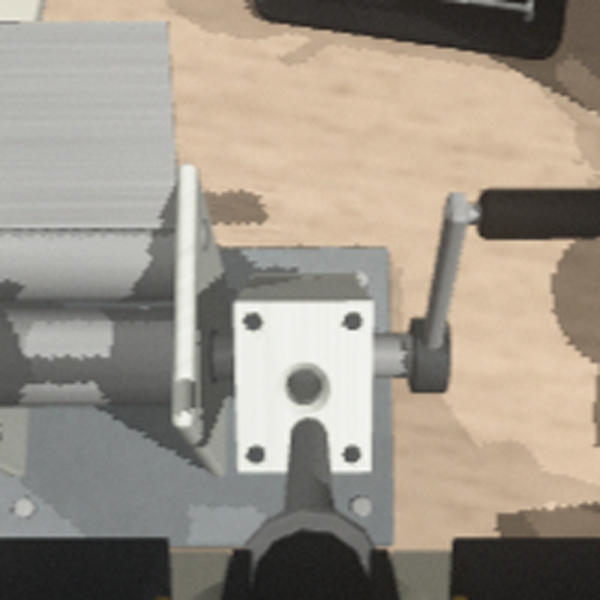

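Request:
play_rows:
  rows:
    - {"delta_rot": [0.3, 0, 0], "translation": [0, -2.5, 10], "grip": 1}
    - {"delta_rot": [0.3, 0, 0], "translation": [0, -2.5, 25], "grip": 1}
    - {"delta_rot": [0.3, 0, 0], "translation": [0, -2.5, 38], "grip": 1}
    - {"delta_rot": [0.3, 0, 0], "translation": [0, -2.5, 46], "grip": 1}
    - {"delta_rot": [0.3, 0, 0], "translation": [0, -2.5, 50], "grip": 1}
    - {"delta_rot": [0.3, 0, 0], "translation": [0, -2.5, 53], "grip": 1}
    - {"delta_rot": [0.3, 0, 0], "translation": [0, -2.5, 56], "grip": 1}
    - {"delta_rot": [0.3, 0, 0], "translation": [0, -2.5, 59], "grip": 1}
    - {"delta_rot": [0.3, 0, 0], "translation": [0, -2.5, 62], "grip": 1}
    - {"delta_rot": [0.3, 0, 0], "translation": [0, -2.5, 65], "grip": 1}

```text
time_s: 8.25
tcp_pos: [0.4421, 0.046, 0.3091]
tcp_rot: [[0.16, -0.895, 0.417], [-0.987, -0.145, 0.068], [-0.001, -0.423, -0.906]]
ft_force: [-0.7, 0.8, -1.1]
grip_width: 0.0214
```

```bash
cat >> h.py <<'E'
def cr(c,x,y,w,h,f,n):cv2.imwrite(n,cv2.resize(c['color'][y:y+h,x:x+w],None,fx=f,fy=f,interpolation=cv2.INTER_CUBIC))
E
python3 - <<'E'
from h import *
c=snap('wrist','wrist7')
c2=snap('side','side7');R,p,s=pose();print(s['grip_width'],s['ft_force'],s['moment'],R.T@s['ft_force'])
X,Y,Z=frame();bx,by,bz=bore();B=np.array([.516,.0575,.150])
for d in(-.01,-.05):
  print(d);goto(toolR(-bz,-by),B+bz*(d+.137+.048))
cr(c2,200,120,160,140,4,'pics/s7z.png');cr(c,180,60,200,200,3,'pics/w7z.png')
E
```

```text
0.021265841481531884 [ 0.11269526  2.57719331 -1.86287121] [0.56944956 1.888916   0.42192463] [-2.52489923  0.31355137  1.9108857 ]
-0.01
rot [ 0.    0.03 -0.02] mm [ 0.4 -0.7  0.6] t 8.35
-0.05
rot [ 0.    0.03 -0.02] mm [ 0.5 -0.7 40.6] t 8.35
```

View pics/s7z.png

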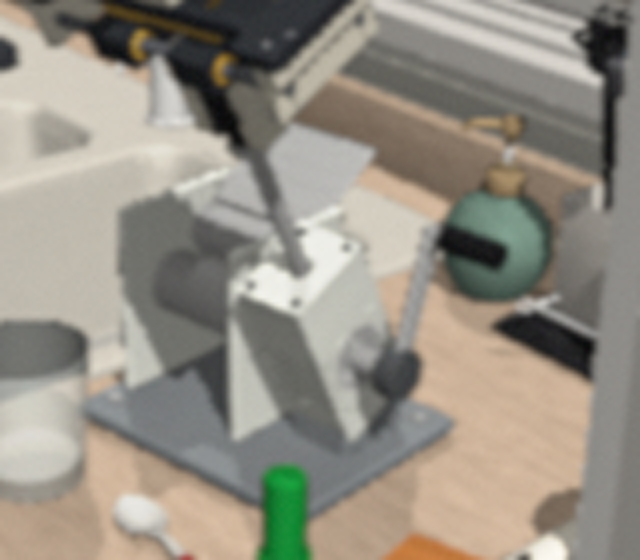

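View pics/w7z.png

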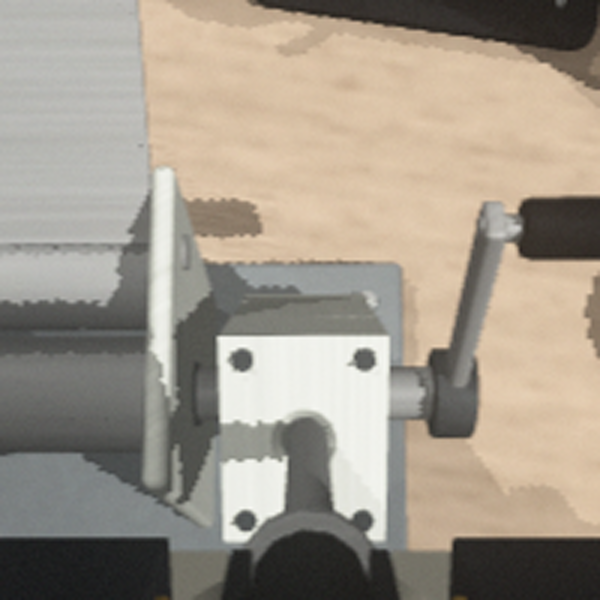

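Request:
play_rows:
  rows:
    - {"delta_rot": [0, 0, 0], "translation": [0, -0.5, 4], "grip": 1}
    - {"delta_rot": [0, 0, 0], "translation": [0, -0.5, 8], "grip": 1}
    - {"delta_rot": [0, 0, 0], "translation": [0, -0.5, 12], "grip": 1}
    - {"delta_rot": [0, 0, 0], "translation": [0, -0.5, 16], "grip": 1}
    - {"delta_rot": [0, 0, 0], "translation": [0, -0.5, 20], "grip": 1}
    - {"delta_rot": [0, 0, 0], "translation": [0, -0.5, 24], "grip": 1}
    - {"delta_rot": [0, 0, 0], "translation": [0, -0.5, 28], "grip": 1}
    - {"delta_rot": [0, 0, 0], "translation": [0, -0.5, 32], "grip": 1}
    - {"delta_rot": [0, 0, 0], "translation": [0, -0.5, 35], "grip": 1}
    - {"delta_rot": [0, 0, 0], "translation": [0, -0.5, 37], "grip": 1}

```text
time_s: 9.6
tcp_pos: [0.458, 0.0485, 0.2756]
tcp_rot: [[0.16, -0.895, 0.417], [-0.987, -0.145, 0.068], [-0.001, -0.423, -0.906]]
ft_force: [-2.9, 4.9, -1.4]
grip_width: 0.0211
```

```bash
python3 - <<'E'
from h import *
for i in range(2): c=snap('wrist','wrist8')
c2=snap('side','side8');R,p,s=pose();print(s['grip_width'],s['ft_force'],s['moment'],R.T@s['ft_force'])
X,Y,Z=frame();bx,by,bz=bore();B=np.array([.516,.0575,.150])
for d in(-.05,):
  print(d);goto(toolR(-bz,-by),B+bz*(d+.137+.048))
cr(c2,200,120,160,140,4,'pics/s8z.png');cr(c,180,60,200,200,3,'pics/w8z.png')
E
```

```text
0.02151560185757452 [-1.1621479   4.31812655 -2.40718158] [1.58656214 2.48428266 0.96608094] [-4.44712743  1.43176954  1.99108549]
-0.05
rot [ 0.01  0.03 -0.01] mm [ 0.4 -0.2  3.5] t 9.75
```

View pics/s8z.png

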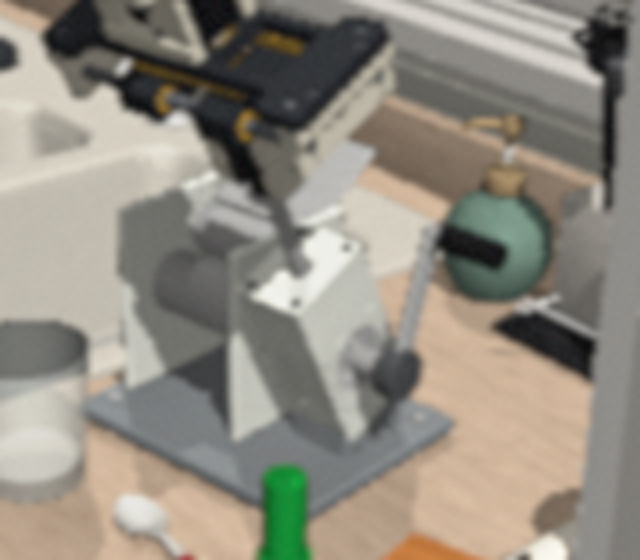

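View pics/w8z.png

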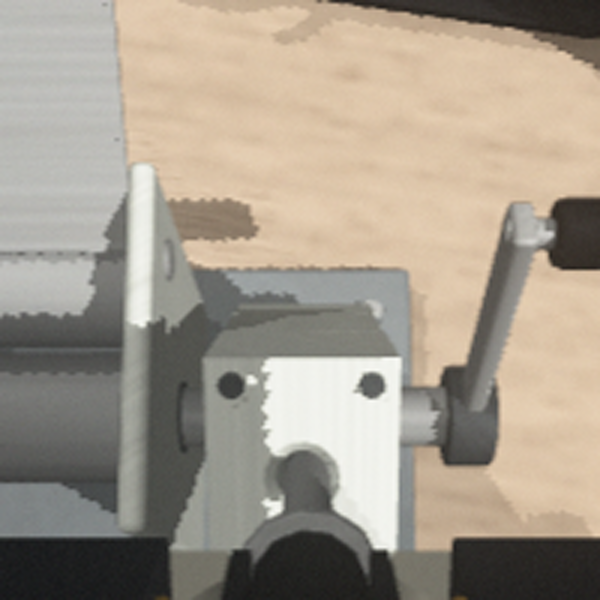

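Request:
play_rows:
  rows:
    - {"delta_rot": [0, 0, 0], "translation": [-0.7, 0, 1], "grip": 1}
    - {"delta_rot": [0, 0, 0], "translation": [-0.7, 0, 2], "grip": 1}
    - {"delta_rot": [0, 0, 0], "translation": [-0.7, 0, 2.5], "grip": 1}
    - {"delta_rot": [0, 0, 0], "translation": [-0.7, 0, 2.5], "grip": 1}
    - {"delta_rot": [0, 0, 0], "translation": [-0.7, 0, 2.5], "grip": -0.1}
    - {"delta_rot": [0, 0, 0], "translation": [-0.7, 0, 2.5], "grip": -0.1}
    - {"delta_rot": [0, 0, 0], "translation": [-0.7, 0, 2.5], "grip": -0.1}
    - {"delta_rot": [0, 0, 0], "translation": [-0.7, 0, 2.5], "grip": -0.1}
    - {"delta_rot": [0, 0, 0], "translation": [-0.7, 0, 2.5], "grip": -0.1}
    - {"delta_rot": [0, 0, 0], "translation": [-0.7, 0, 2.5], "grip": -0.1}

```text
time_s: 11.0
tcp_pos: [0.4588, 0.0492, 0.2736]
tcp_rot: [[0.16, -0.895, 0.417], [-0.987, -0.145, 0.068], [-0.0, -0.423, -0.906]]
ft_force: [0.1, -0.9, 1.1]
grip_width: 0.0482
```

```bash
python3 - <<'E'
from h import *
c=snap('wrist','wrist9')
c2=snap('side','side9');R,p,s=pose();print(s['grip_width'],s['ft_force'],R.T@s['ft_force'])
goto(R,p)
cr(c2,200,120,160,140,4,'pics/s9z.png');cr(c,180,60,200,200,3,'pics/w9z.png')
E
```

```text
0.04869616667979176 [ 0.00347518  0.6262781  -0.60976013] [-0.61750541  0.16394374  0.59653438]
rot [0. 0. 0.] mm [0. 0. 0.] t 11.1
```

View pics/w9z.png

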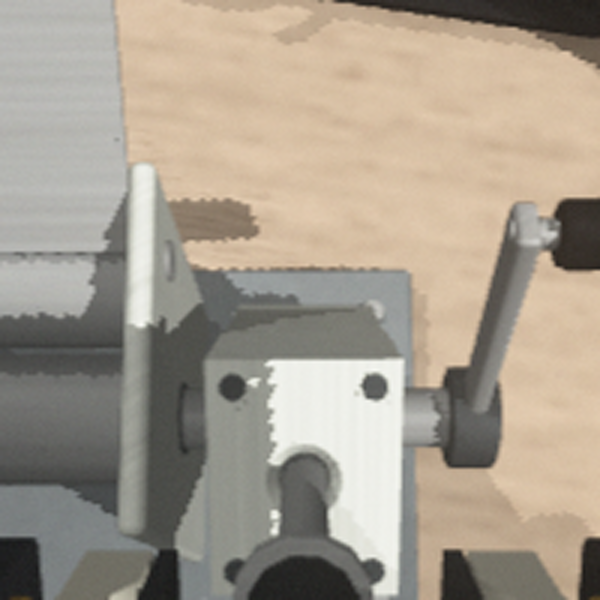

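View pics/s9z.png

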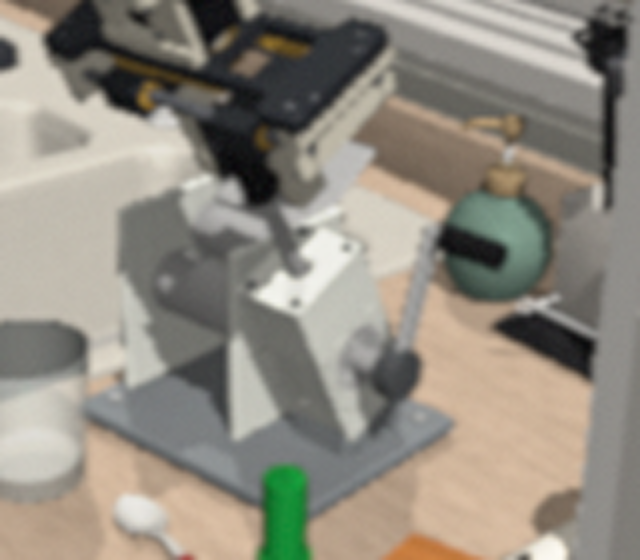

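Request:
play_rows:
  rows:
    - {"delta_rot": [0, 0, 0], "translation": [0, 0, -8], "grip": -0.2}
    - {"delta_rot": [0, 0, 0], "translation": [0, 0, -20], "grip": -0.2}
    - {"delta_rot": [0, 0, 0], "translation": [0, 0, -40], "grip": -0.2}
    - {"delta_rot": [0, 0, 0], "translation": [0, 0, -65], "grip": -0.2}
    - {"delta_rot": [0, 0, 0], "translation": [0, 0, -90], "grip": -0.2}
    - {"delta_rot": [-5, 0, 0], "translation": [10, 0, -110], "grip": -0.1}
    - {"delta_rot": [-12, 0, 0], "translation": [30, 20, -115], "grip": 0}
    - {"delta_rot": [-19, 0, 0], "translation": [50, 10, -115], "grip": 0}
    - {"delta_rot": [-25, 0, 0], "translation": [60, -10, -115], "grip": 0}
    - {"delta_rot": [-25, 0, 0], "translation": [60, -20, -115], "grip": 0}

```text
time_s: 12.35
tcp_pos: [0.4401, -0.015, 0.386]
tcp_rot: [[0.158, -0.987, -0.003], [-0.987, -0.158, -0.0], [-0.0, 0.003, -1.0]]
ft_force: [-0.4, 0.6, -0.6]
grip_width: 0.0438
```

```bash
python3 - <<'E'
from h import *
c=snap('wrist','wrist10')
c2=snap('side','side10');R,p,s=pose();print(p,s['grip_width'],s['ft_force'],np.round(s['qpos'],1))
X,Y,Z=frame();H=np.array([.5599,-.0215,.085])
for th in(17,):
  th=np.radians(th);K=H+.09*(np.sin(th)*X+np.cos(th)*Z);print(K)
  for h in(.08,0):goto(toolR(-Z,-X),K-.004*Y+Z*(.047+h))
print(proj(c,[K-.022*Y,K+.022*Y,H]).round(1),proj(c2,[K-.022*Y,K+.022*Y,H]).round(1))
cr(c2,200,120,160,140,4,'pics/s10z.png')
E
```

```text
[ 0.43905878 -0.01476123  0.38617286] 0.04399102053691013 [-0.1969297   1.1191489  -0.09969834] [ 24.   -5.5 -17.8  -0.  -77.7  75.2]
[ 0.58587496 -0.01729297  0.17106743]
rot [1.000e-02 1.000e-02 8.994e+01] mm [  29.9 -144.5   88.1] t 12.45
rot [1.000e-02 1.000e-02 8.994e+01] mm [  29.9 -144.5  168.1] t 12.45
[[334.4  41.3]
 [285.6  41.4]
 [303.4  84.8]] [[325.5 184.6]
 [310.6 179.3]
 [309.4 217.6]]
```

View pics/wrist10.png

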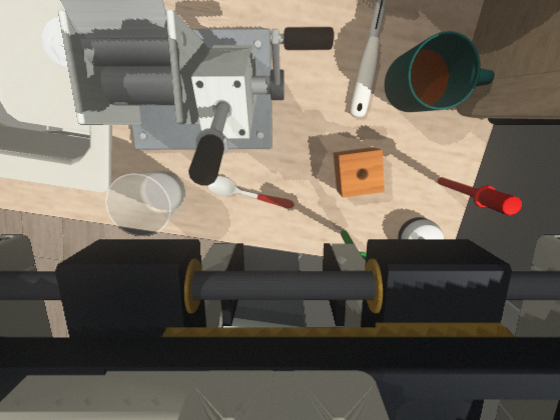

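View pics/s10z.png

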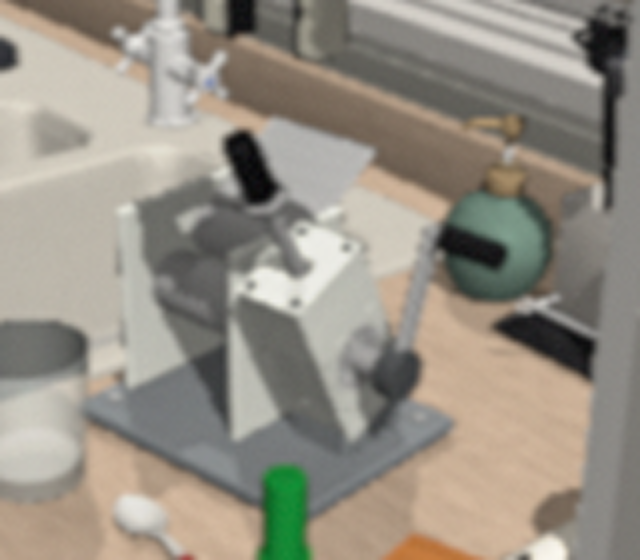

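Request:
play_rows:
  rows:
    - {"delta_rot": [0, 0, 10], "translation": [10, -25, 0], "grip": 0.1}
    - {"delta_rot": [0, 0, 20], "translation": [20, -50, 0], "grip": 0.1}
    - {"delta_rot": [0, 0, 30], "translation": [30, -75, 0], "grip": 0.1}
    - {"delta_rot": [0, 0, 40], "translation": [30, -100, 10], "grip": 0.1}
    - {"delta_rot": [0, 0, 50], "translation": [30, -120, 30], "grip": 0.1}
    - {"delta_rot": [0, 0, 60], "translation": [30, -135, 50], "grip": 0.1}
    - {"delta_rot": [0, 0, 70], "translation": [30, -144.5, 70], "grip": 0.1}
    - {"delta_rot": [0, 0, 80], "translation": [30, -144.5, 88], "grip": 0.1}
    - {"delta_rot": [0, 0, 90], "translation": [30, -144.5, 88], "grip": 0.1}
    - {"delta_rot": [0, 0, 90], "translation": [30, -144.5, 88], "grip": 0.1}

```text
time_s: 13.7
tcp_pos: [0.5847, -0.0208, 0.2989]
tcp_rot: [[-0.987, -0.162, 0.001], [-0.162, 0.987, 0.001], [-0.001, 0.0, -1.0]]
ft_force: [-0.6, -0.2, 1.0]
grip_width: 0.0393
```

```bash
python3 - <<'E'
from h import *
snap('wrist','wrist11');c=snap('wrist','wrist11')
R,p,s=pose();print(p,s['grip_width'],s['ft_force'],np.round(s['qpos'],1))
X,Y,Z=frame();H=np.array([.5599,-.0215,.085])
for th in(17,12,0,-15,-30,-45,-60):
  th=np.radians(th);K=H+.09*(np.sin(th)*X+np.cos(th)*Z);goto(toolR(-Z,-X),K-.004*Y+Z*(.047))
  if th>.25: print(proj(c,[K-.022*Y,K+.022*Y,H]).round(1))
E
```

```text
[ 0.58520539 -0.02093021  0.29917432] 0.039432018921909735 [0.67054068 0.10028308 1.52567245] [ 17.1  11.9 -10.4  -0.  -67.6  -7.6]
rot [0.03 0.1  0.27] mm [-1.1 -0.6 81.1] t 13.8
[[280.5 201.3]
 [280.4 256.3]
 [306.8 202.5]]
rot [0.03 0.1  0.27] mm [ 6.5 -0.5 79.1] t 13.8
rot [0.03 0.1  0.27] mm [25.2 -0.4 77.1] t 13.8
rot [0.03 0.1  0.27] mm [48.5 -0.3 80.2] t 13.8
rot [0.03 0.1  0.27] mm [70.2 -0.2 89.1] t 13.8
rot [0.03 0.1  0.27] mm [ 8.890e+01 -1.000e-01  1.034e+02] t 13.8
rot [0.03 0.1  0.27] mm [ 1.032e+02 -1.000e-01  1.220e+02] t 13.8
```

View pics/wrist11.png

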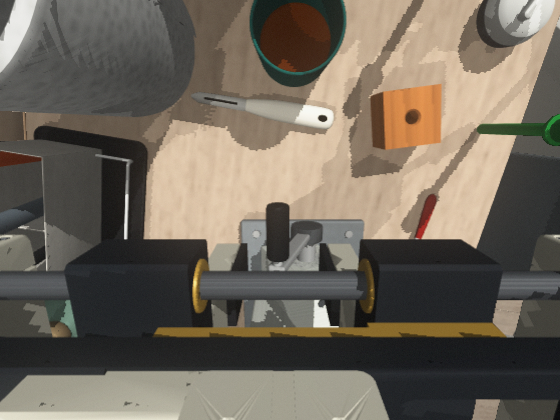

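```bash
python3 - <<'E'
from h import *
t=load('top0');s=load('side0')
print('towel',[plane(t,*p,z).round(3) for p,z in [((338,130),0),((305,95),.1),((352,90),.25),((352,90),.2),((310,60),.25)]])
print('caddy',[plane(t,*p,.15).round(3) for p in [(213,110),(292,110),(276,60),(300,30)]])
snap('side','side11')
E
```

```text
towel [array([ 0.717, -0.15 ,  0.   ]), array([ 0.758, -0.072,  0.1  ]), array([ 0.71 , -0.148,  0.25 ]), array([ 0.731, -0.155,  0.2  ]), array([ 0.765, -0.075,  0.25 ])]
caddy [array([0.705, 0.108, 0.15 ]), array([ 0.707, -0.045,  0.15 ]), array([ 0.811, -0.012,  0.15 ]), array([ 0.878, -0.059,  0.15 ])]
```

View pics/side11.png

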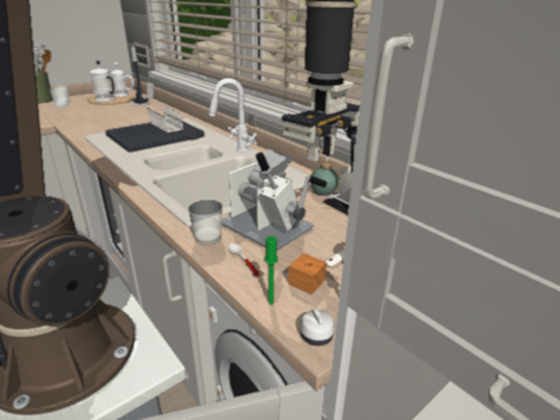

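Request:
play_rows:
  rows:
    - {"delta_rot": [0, 0, 0], "translation": [-2, 0, 12], "grip": 0.1}
    - {"delta_rot": [0, 0, 0], "translation": [-2, 0, 28], "grip": 0.1}
    - {"delta_rot": [0, 0, 0], "translation": [-2, 0, 44], "grip": 0.1}
    - {"delta_rot": [0, 0, 0], "translation": [-2, 0, 58], "grip": 0.1}
    - {"delta_rot": [0, 0, 0], "translation": [-2, 0, 70], "grip": 0.1}
    - {"delta_rot": [0, 0, 0], "translation": [-2, 0, 78], "grip": 0.1}
    - {"delta_rot": [0, 0, 0], "translation": [-2, 0, 80], "grip": 0.1}
    - {"delta_rot": [0, 0, 0], "translation": [-2, 0, 80], "grip": 0.25}
    - {"delta_rot": [0, 0, 0], "translation": [-2, 0, 80], "grip": 0.35}
    - {"delta_rot": [0, 0, 0], "translation": [-2, 0, 80], "grip": 0.35}
  grip_force: 8

```text
time_s: 15.1
tcp_pos: [0.5879, -0.021, 0.2186]
tcp_rot: [[-0.987, -0.16, 0.001], [-0.16, 0.987, 0.001], [-0.001, 0.0, -1.0]]
ft_force: [-0.5, -0.2, 0.2]
grip_width: 0.0287
```

```bash
python3 - <<'E'
from h import *
c=snap('wrist','wrist12');c2=snap('side','side12')
R,p,s=pose();print(p,s['grip_width'],s['ft_force'],np.round(s['qpos'],1))
X,Y,Z=frame();H=np.array([.5599,-.0215,.085])
for th in(17,12,6,0,-5,-10,-15,-20,-25,-30,-35,-40,-45,-50,-55,-60,-65):
  th=np.radians(th);K=H+.09*(np.sin(th)*X+np.cos(th)*Z);goto(toolR(-Z,-X),K-.004*Y+Z*(.047))
cr(c2,200,120,160,140,4,'pics/s12z.png')
E
```

```text
[ 0.58778619 -0.02105281  0.21847491] 0.028329166970447458 [-0.15912766  0.0825049   0.65861331] [ 17.   15.8 -16.4  -0.  -57.8  -7.8]
rot [ 0.02  0.03 -0.01] mm [1.3 0.  0.4] t 15.2
rot [ 0.02  0.03 -0.01] mm [ 8.9  0.  -1.6] t 15.2
rot [ 0.02  0.03 -0.01] mm [18.2  0.  -3. ] t 15.2
rot [ 0.02  0.03 -0.01] mm [27.6  0.  -3.5] t 15.2
rot [ 0.02  0.03 -0.01] mm [35.4  0.  -3.2] t 15.2
rot [ 0.02  0.03 -0.01] mm [43.2  0.  -2.2] t 15.2
rot [ 0.02  0.03 -0.01] mm [50.9  0.  -0.5] t 15.2
rot [ 0.02  0.03 -0.01] mm [58.4  0.   1.9] t 15.2
rot [ 0.02  0.03 -0.01] mm [65.6  0.   4.9] t 15.2
rot [ 0.02  0.03 -0.01] mm [72.6  0.   8.5] t 15.2
rot [ 0.02  0.03 -0.01] mm [79.2  0.  12.7] t 15.2
rot [ 0.02  0.03 -0.01] mm [85.5 -0.  17.5] t 15.2
rot [ 0.02  0.03 -0.01] mm [91.2 -0.  22.8] t 15.2
rot [ 0.02  0.03 -0.01] mm [96.6 -0.  28.6] t 15.2
rot [ 0.02  0.03 -0.01] mm [101.3  -0.   34.8] t 15.2
rot [ 0.02  0.03 -0.01] mm [105.6  -0.   41.4] t 15.2
rot [ 0.02  0.03 -0.01] mm [109.2  -0.   48.4] t 15.2
```

View pics/wrist12.png

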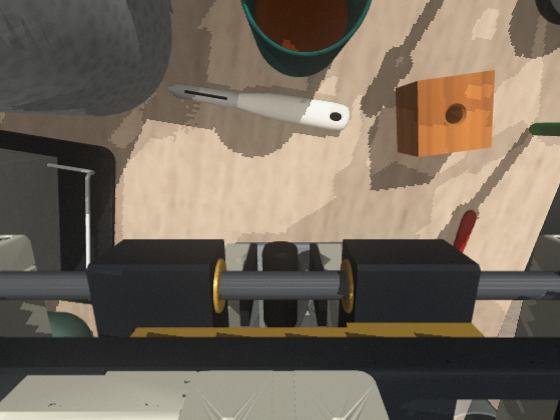

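View pics/s12z.png

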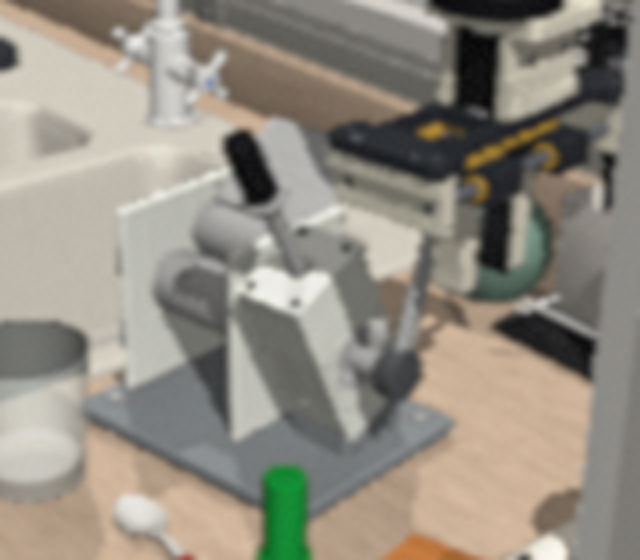

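Request:
play_rows:
  rows:
    - {"delta_rot": [0, 0, 0], "translation": [3, 0, 0], "grip": 0.35}
    - {"delta_rot": [0, 0, 0], "translation": [6, 0, -1], "grip": 0.35}
    - {"delta_rot": [0, 0, 0], "translation": [9, 0, -1.6], "grip": 0.35}
    - {"delta_rot": [0, 0, 0], "translation": [12, 0, -2], "grip": 0.35}
    - {"delta_rot": [0, 0, 0], "translation": [15, 0, -2.5], "grip": 0.35}
    - {"delta_rot": [0, 0, 0], "translation": [18, 0, -3], "grip": 0.35}
    - {"delta_rot": [0, 0, 0], "translation": [21, 0, -3.2], "grip": 0.35}
    - {"delta_rot": [0, 0, 0], "translation": [24, 0, -3.4], "grip": 0.35}
    - {"delta_rot": [0, 0, 0], "translation": [27, 0, -3.5], "grip": 0.35}
    - {"delta_rot": [0, 0, 0], "translation": [30, 0, -3.5], "grip": 0.35}

```text
time_s: 16.45
tcp_pos: [0.5578, -0.0259, 0.2217]
tcp_rot: [[-0.987, -0.16, -0.0], [-0.16, 0.987, 0.0], [0.0, 0.0, -1.0]]
ft_force: [2.2, -0.7, 1.6]
grip_width: 0.0286
```

```bash
python3 - <<'E'
from h import *
c2=snap('side','side13')
R,p,s=pose();print(p,s['grip_width'],R.T@s['ft_force'])
cr(c2,200,120,160,140,4,'pics/s13z.png')
E
```

```text
[ 0.55747028 -0.02597455  0.22162483] 0.028441270008546595 [-0.52373213  0.35827562 -0.14946581]
```

View pics/s13z.png

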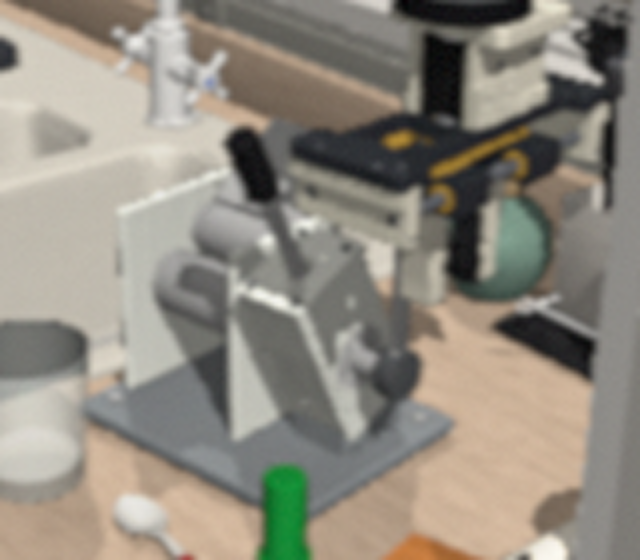

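Request:
play_rows:
  rows:
    - {"delta_rot": [0, 0, 0], "translation": [2, 0, 0], "grip": 0.35}
    - {"delta_rot": [0, 0, 0], "translation": [4, 0, 0], "grip": 0.35}
    - {"delta_rot": [0, 0, 0], "translation": [6, 0, 0.3], "grip": 0.35}
    - {"delta_rot": [0, 0, 0], "translation": [8, 0, 0.5], "grip": 0.35}
    - {"delta_rot": [0, 0, 0], "translation": [10, 0, 0.8], "grip": 0.35}
    - {"delta_rot": [0, 0, 0], "translation": [12, 0, 1.1], "grip": 0.35}
    - {"delta_rot": [0, 0, 0], "translation": [14, 0, 1.4], "grip": 0.35}
    - {"delta_rot": [0, 0, 0], "translation": [16, 0, 1.8], "grip": 0.35}
    - {"delta_rot": [0, 0, 0], "translation": [18, 0, 2.3], "grip": 0.35}
    - {"delta_rot": [0, 0, 0], "translation": [20, 0, 2.8], "grip": 0.35}

```text
time_s: 17.75
tcp_pos: [0.5381, -0.0291, 0.2188]
tcp_rot: [[-0.987, -0.16, -0.0], [-0.16, 0.987, 0.0], [0.0, 0.0, -1.0]]
ft_force: [0.4, 0.2, 0.7]
grip_width: 0.0285
```

```bash
python3 - <<'E'
from h import *
c2=snap('side','side14')
R,p,s=pose();print(p,s['grip_width'],R.T@s['ft_force'])
cr(c2,200,120,160,140,4,'pics/s14z.png')
X,Y,Z=frame();H=np.array([.5599,-.0215,.085])
for th in(-15,-20,-25,-30,-35,-40,-45,-50,-55,-60,-65):
  th=np.radians(th);K=H+.09*(np.sin(th)*X+np.cos(th)*Z);goto(toolR(-Z,-X),K-.004*Y+Z*(.047))
E
```

```text
[ 0.53787421 -0.02915036  0.21876141] 0.028453048696156395 [ 0.10123819 -0.65532632 -0.85247991]
rot [ 0.03 -0.02 -0.02] mm [ 0.3  0.  -0.2] t 17.8
rot [ 0.03 -0.02 -0.02] mm [7.8 0.  2.2] t 17.8
rot [ 0.03 -0.02 -0.02] mm [15.1  0.   5.2] t 17.8
rot [ 0.03 -0.02 -0.02] mm [22.   0.   8.8] t 17.8
rot [ 0.03 -0.02 -0.02] mm [28.7  0.  13. ] t 17.8
rot [ 0.03 -0.02 -0.02] mm [34.9  0.  17.8] t 17.8
rot [ 0.03 -0.02 -0.02] mm [40.7  0.  23.1] t 17.8
rot [ 0.03 -0.02 -0.02] mm [46.   0.  28.9] t 17.8
rot [ 0.03 -0.02 -0.02] mm [50.7 -0.  35.2] t 17.8
rot [ 0.03 -0.02 -0.02] mm [55.  -0.  41.8] t 17.8
rot [ 0.03 -0.02 -0.02] mm [58.6 -0.  48.7] t 17.8
```

View pics/s14z.png

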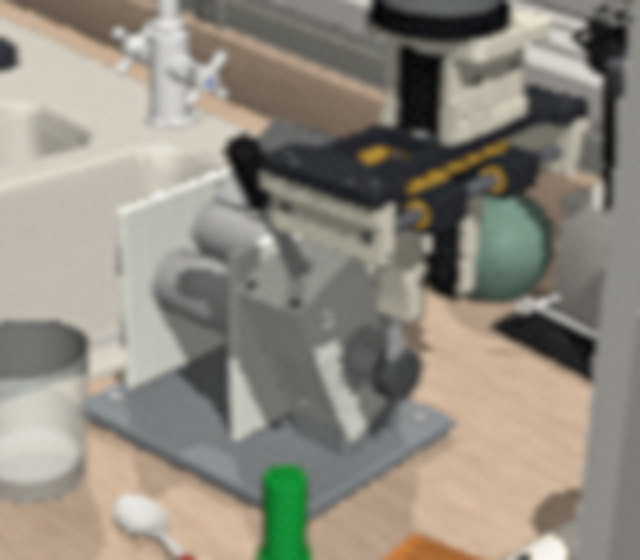

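Request:
play_rows:
  rows:
    - {"delta_rot": [0, 0, 0], "translation": [2, 0, 0.4], "grip": 0.35}
    - {"delta_rot": [0, 0, 0], "translation": [4, 0, 0.9], "grip": 0.35}
    - {"delta_rot": [0, 0, 0], "translation": [6, 0, 1.5], "grip": 0.35}
    - {"delta_rot": [0, 0, 0], "translation": [8, 0, 2.2], "grip": 0.35}
    - {"delta_rot": [0, 0, 0], "translation": [10, 0, 3], "grip": 0.35}
    - {"delta_rot": [0, 0, 0], "translation": [12, 0, 3.8], "grip": 0.35}
    - {"delta_rot": [0, 0, 0], "translation": [14, 0, 4.7], "grip": 0.35}
    - {"delta_rot": [0, 0, 0], "translation": [16, 0, 5.6], "grip": 0.35}
    - {"delta_rot": [0, 0, 0], "translation": [18, 0, 6.6], "grip": 0.35}
    - {"delta_rot": [0, 0, 0], "translation": [20, 0, 7.7], "grip": 0.35}

```text
time_s: 19.05
tcp_pos: [0.5185, -0.0323, 0.2112]
tcp_rot: [[-0.987, -0.16, -0.0], [-0.16, 0.987, 0.0], [-0.0, 0.0, -1.0]]
ft_force: [0.9, 0.2, 1.1]
grip_width: 0.0286
```

```bash
python3 - <<'E'
from h import *
c2=snap('side','side15');c=snap('top','top15')
R,p,s=pose();print(p,s['grip_width'],R.T@s['ft_force'])
cr(c2,200,120,160,140,4,'pics/s15z.png')
cr(c,150,150,200,150,4,'pics/t15z.png')
E
```

```text
[ 0.51821474 -0.03231495  0.21101112] 0.02829440769085777 [ 0.19592008 -0.37753308  0.36463808]
```

View pics/s15z.png

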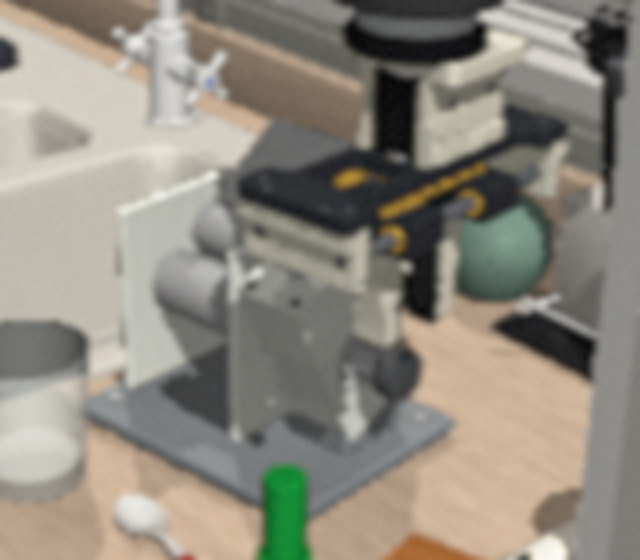

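View pics/t15z.png

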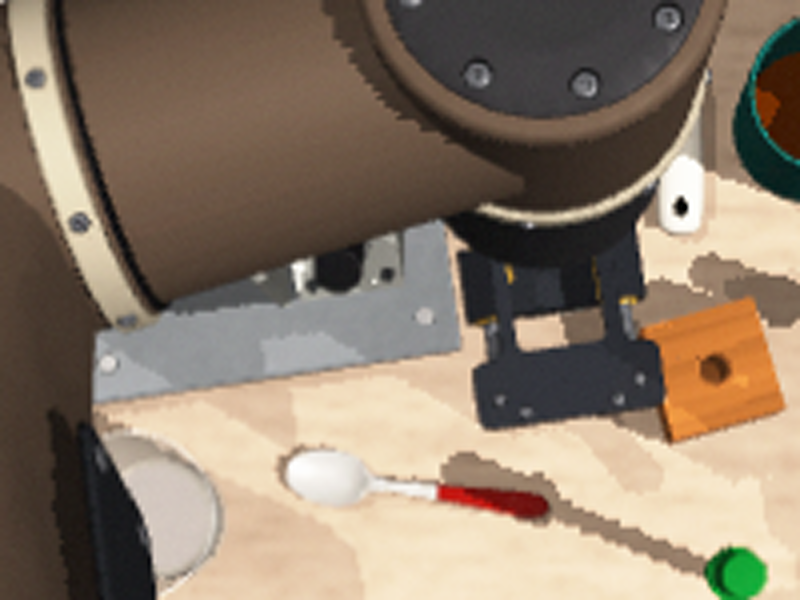

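Request:
play_rows:
  rows:
    - {"delta_rot": [0, 0, 0], "translation": [-2, 0, 0], "grip": 0.2}
    - {"delta_rot": [0, 0, 0], "translation": [-4, 0, 0], "grip": 0.1}
    - {"delta_rot": [0, 0, 0], "translation": [-5, 0, 0], "grip": 0}
    - {"delta_rot": [0, 0, 0], "translation": [-5, 0, -5], "grip": 0}
    - {"delta_rot": [0, 0, 0], "translation": [-5, 0, -20], "grip": 0}
    - {"delta_rot": [0, 0, 0], "translation": [-5, 0, -40], "grip": 0}
    - {"delta_rot": [0, 0, 0], "translation": [-5, -10, -65], "grip": 0}
    - {"delta_rot": [0, 0, 0], "translation": [-5, -25, -90], "grip": 0}
    - {"delta_rot": [0, 0, 0], "translation": [-5, -40, -105], "grip": 0}
    - {"delta_rot": [0, 0, 0], "translation": [-5, -50, -110], "grip": 0}

```text
time_s: 20.4
tcp_pos: [0.5318, -0.0816, 0.3224]
tcp_rot: [[-0.987, -0.159, 0.002], [-0.159, 0.987, 0.001], [-0.002, 0.0, -1.0]]
ft_force: [0.6, 0.9, -0.4]
grip_width: 0.0442
```

```bash
python3 - <<'E'
from h import *
c=snap('wrist','wrist16');c2=snap('side','side16')
R,p,s=pose();print(p,s['grip_width'],R.T@s['ft_force'])
cr(c2,200,120,160,140,4,'pics/s16z.png')
bx,by,bz=bore();B=np.array([.516,.0575,.150])
for h in(.01,.02,.03,.061): print(h,proj(c2,[B+bz*h,B+bz*(h+.048)]).round(1).tolist(),proj(c,[B+bz*(h+.048)]).round(1).tolist())
E
```

```text
[ 0.53154419 -0.08170111  0.32124646] 0.04382853184396407 [-0.30855584  0.22065254  0.35765016]
0.01 [[273.9, 184.1], [268.1, 169.7]] [[303.7, 384.9]]
0.02 [[272.7, 181.2], [266.8, 166.5]] [[309.5, 393.8]]
0.03 [[271.5, 178.2], [265.5, 163.4]] [[315.8, 403.4]]
0.061 [[267.7, 168.8], [261.4, 153.1]] [[338.5, 438.2]]
```

View pics/s16z.png

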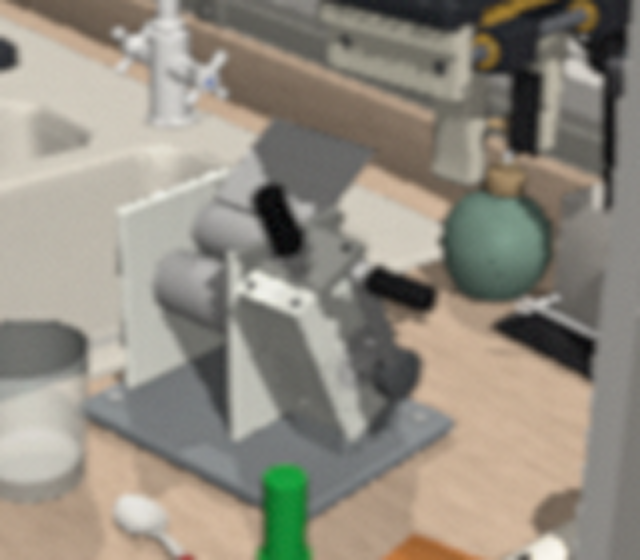

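View pics/wrist16.png

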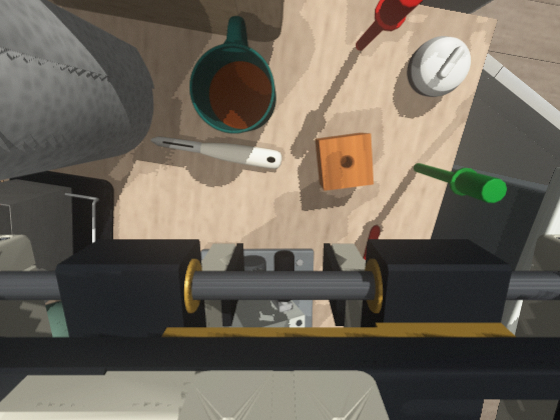

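```bash
python3 - <<'E'
from h import *
X,Y,Z=frame();bx,by,bz=bore();B=np.array([.516,.0575,.150])
goto(toolR(-Z,-Y),[.44,.03,.40])
for h in(.08,.04):goto(toolR(-bz,-by),B+bz*(.114+h))
R=toolR(-Z,-Y);print((toolR(-Z,-Y).T@(B+bz*(.114+.08)-np.array([.44,.03,.40]))*1000).round(1))
E
```

```text
rot [ 2.000e-02  3.000e-02 -9.008e+01] mm [ 72.7 124.8 -78.7] t 20.5
rot [ 19.61 -19.6  -88.53] mm [ 75.3 139.8  -4.5] t 20.5
rot [ 19.61 -19.6  -88.53] mm [ 58.4 139.8  31.7] t 20.5
[-15.    2.6  74.2]
```

Request:
play_rows:
  rows:
    - {"delta_rot": [0, 0, -10], "translation": [5, 5, -40], "grip": 1}
    - {"delta_rot": [0, 0, -20], "translation": [20, 20, -70], "grip": 1}
    - {"delta_rot": [2, -2, -30], "translation": [40, 45, -75], "grip": 1}
    - {"delta_rot": [5, -5, -40], "translation": [55, 75, -75], "grip": 1}
    - {"delta_rot": [8, -8, -50], "translation": [65, 100, -70], "grip": 1}
    - {"delta_rot": [11, -11, -60], "translation": [75, 120, -60], "grip": 1}
    - {"delta_rot": [14, -14, -70], "translation": [75, 135, -45], "grip": 1}
    - {"delta_rot": [17, -17, -79], "translation": [75, 140, -25], "grip": 1}
    - {"delta_rot": [19.6, -19.6, -88.5], "translation": [75, 140, -5], "grip": 1}
    - {"delta_rot": [19.6, -19.6, -88.5], "translation": [75, 140, -5], "grip": 1}

```text
time_s: 21.75
tcp_pos: [0.4335, 0.0443, 0.3239]
tcp_rot: [[0.16, -0.896, 0.414], [-0.987, -0.145, 0.066], [0.001, -0.419, -0.908]]
ft_force: [-0.3, -0.9, 0.1]
grip_width: 0.0006
```

```bash
python3 - <<'E'
from h import *
c=snap('wrist','wrist17');c=snap('wrist','wrist17');c2=snap('side','side17')
R,p,s=pose();print(p,s['grip_width'],R.T@s['ft_force'])
cr(c2,200,120,160,140,4,'pics/s17z.png')
bx,by,bz=bore();B=np.array([.516,.0575,.150])
for h in(.04,.02):goto(toolR(-bz,-by),B+bz*(.114+h))
E
```

```text
[0.43572914 0.04573062 0.32719174] 0.0006042229641752654 [ 0.30691141 -0.29967871  0.19642926]
rot [ 0.02 -0.   -0.15] mm [ 1.2  1.4 40.9] t 21.9
rot [ 0.02 -0.   -0.15] mm [ 1.2  1.3 60.9] t 21.9
```

View pics/s17z.png

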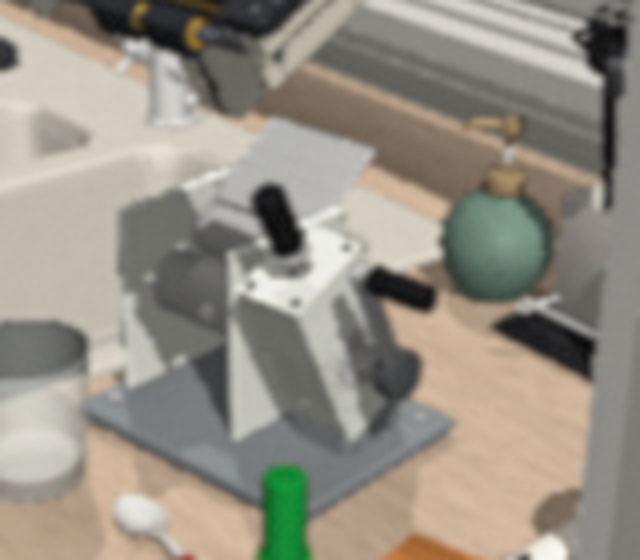

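View pics/wrist17.png

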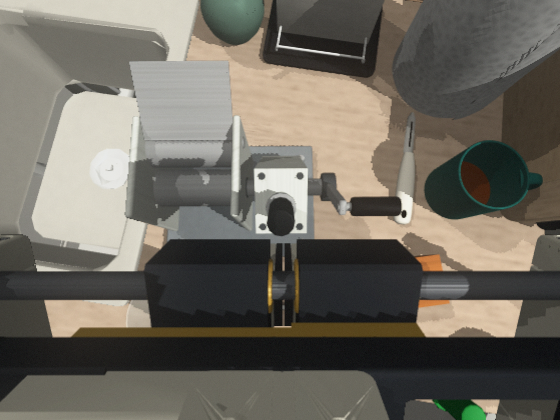

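Request:
play_rows:
  rows:
    - {"delta_rot": [0, 0, 0], "translation": [0.6, 1.2, 20], "grip": 1}
    - {"delta_rot": [0, 0, 0], "translation": [0.6, 1.2, 40], "grip": 1}
    - {"delta_rot": [0, 0, 0], "translation": [0.6, 1.2, 52], "grip": 1}
    - {"delta_rot": [0, 0, 0], "translation": [0.6, 1.2, 57], "grip": 1}
    - {"delta_rot": [0, 0, 0], "translation": [0.6, 1.2, 60], "grip": 1}
    - {"delta_rot": [0, 0, 0], "translation": [0.6, 1.2, 62], "grip": 1}
    - {"delta_rot": [0, 0, 0], "translation": [0.6, 1.2, 64], "grip": 1}
    - {"delta_rot": [0, 0, 0], "translation": [0.6, 1.2, 66], "grip": 1}
    - {"delta_rot": [0, 0, 0], "translation": [0.6, 1.2, 68], "grip": 1}
    - {"delta_rot": [0, 0, 0], "translation": [0.6, 1.2, 70], "grip": 1}
  grip_force: 20

```text
time_s: 23.15
tcp_pos: [0.4639, 0.0497, 0.2633]
tcp_rot: [[0.161, -0.894, 0.419], [-0.987, -0.146, 0.069], [-0.001, -0.424, -0.906]]
ft_force: [-3.0, -0.2, 5.8]
grip_width: 0.0003
```

```bash
python3 - <<'E'
from h import *
c2=snap('side','side18')
R,p,s=pose();print(p,s['grip_width'],R.T@s['ft_force'])
cr(c2,200,120,160,140,4,'pics/s18z.png')
bx,by,bz=bore();B=np.array([.516,.0575,.150])
for h in(.0,):goto(toolR(-bz,-by),B+bz*(.114+h))
E
```

```text
[0.4638437  0.0496668  0.26300287] 0.000327544566361973 [ 0.60918203  0.39898094 -5.58561692]
rot [-0.08  0.06  0.04] mm [ 0.6 -0.  10.7] t 23.2
```

View pics/s18z.png

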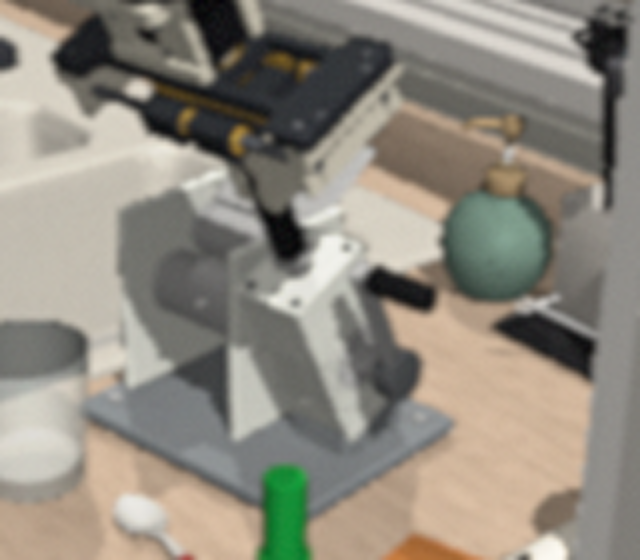

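Contact at 5.6 N along the axis. About 10.7 mm is left to push.

Request:
play_rows:
  rows:
    - {"delta_rot": [0, 0, 0], "translation": [0, 0, 1], "grip": 1}
    - {"delta_rot": [0, 0, 0], "translation": [0, 0, 2], "grip": 1}
    - {"delta_rot": [0, 0, 0], "translation": [0, 0, 3], "grip": 1}
    - {"delta_rot": [0, 0, 0], "translation": [0, 0, 4], "grip": 1}
    - {"delta_rot": [0, 0, 0], "translation": [0, 0, 5], "grip": 1}
    - {"delta_rot": [0, 0, 0], "translation": [0, 0, 6], "grip": 1}
    - {"delta_rot": [0, 0, 0], "translation": [0, 0, 7], "grip": 1}
    - {"delta_rot": [0, 0, 0], "translation": [0, 0, 8], "grip": 1}
    - {"delta_rot": [0, 0, 0], "translation": [0, 0, 8.5], "grip": 1}
    - {"delta_rot": [0, 0, 0], "translation": [0, 0, 9], "grip": 1}

```text
time_s: 24.45
tcp_pos: [0.4676, 0.0503, 0.2551]
tcp_rot: [[0.161, -0.894, 0.419], [-0.987, -0.146, 0.069], [-0.001, -0.424, -0.906]]
ft_force: [-2.5, -0.5, 5.8]
grip_width: 0.0006
```

```bash
python3 - <<'E'
from h import *
c2=snap('side','side19')
R,p,s=pose();print(p,s['grip_width'],R.T@s['ft_force'])
bx,by,bz=bore();B=np.array([.516,.0575,.150])
goto(toolR(-bz,-by),B+bz*(.114))
E
```

```text
[0.46760286 0.05029007 0.25503758] 0.0003920086090740107 [-0.51301382  0.27161825 -5.84187149]
rot [-0.09  0.06  0.04] mm [0.6 0.1 1.9] t 24.5
```

Request:
play_rows:
  rows:
    - {"delta_rot": [0, 0, 0], "translation": [0, 0, 0.3], "grip": 1}
    - {"delta_rot": [0, 0, 0], "translation": [0, 0, 0.6], "grip": 1}
    - {"delta_rot": [0, 0, 0], "translation": [0, 0, 0.9], "grip": 1}
    - {"delta_rot": [0, 0, 0], "translation": [0, 0, 1.2], "grip": 1}
    - {"delta_rot": [0, 0, 0], "translation": [0, 0, 1.5], "grip": 1}
    - {"delta_rot": [0, 0, 0], "translation": [0, 0, 1.7], "grip": 1}
    - {"delta_rot": [0, 0, 0], "translation": [0, 0, 1.9], "grip": 1}
    - {"delta_rot": [0, 0, 0], "translation": [0, 0, 2.1], "grip": 1}
    - {"delta_rot": [0, 0, 0], "translation": [0, 0, 2.1], "grip": 1}
    - {"delta_rot": [0, 0, 0], "translation": [0, 0, 2.1], "grip": 1}

```text
time_s: 25.75
tcp_pos: [0.4685, 0.0505, 0.2533]
tcp_rot: [[0.161, -0.894, 0.419], [-0.987, -0.146, 0.069], [-0.001, -0.424, -0.906]]
ft_force: [-2.7, -0.4, 6.3]
grip_width: 0.0008
```

```bash
python3 - <<'E'
from h import *
R,p,s=pose();print(p,R.T@s['ft_force'])
bx,by,bz=bore();B=np.array([.516,.0575,.150])
goto(toolR(-bz,-by),B+bz*(.114))
E
```

```text
[0.46851439 0.05047142 0.25327605] [-0.04581932 -0.24974512 -6.86983789]
rot [-0.11  0.06  0.04] mm [ 0.7  0.1 -0.1] t 25.75
```

Request:
play_rows:
  rows:
    - {"delta_rot": [0, 0, 0], "translation": [0, 0, 0.2], "grip": 1}
    - {"delta_rot": [0, 0, 0], "translation": [0, 0, 0.4], "grip": 1}
    - {"delta_rot": [0, 0, 0], "translation": [0, 0, 0.6], "grip": 1}
    - {"delta_rot": [0, 0, 0], "translation": [0, 0, 0.8], "grip": 1}
    - {"delta_rot": [0, 0, 0], "translation": [0, 0, 1.0], "grip": 1}
    - {"delta_rot": [0, 0, 0], "translation": [0, 0, 1.2], "grip": 1}
    - {"delta_rot": [0, 0, 0], "translation": [0, 0, 1.2], "grip": 1}
    - {"delta_rot": [0, 0, 0], "translation": [0, 0, 1.2], "grip": 1}
    - {"delta_rot": [0, 0, 0], "translation": [0, 0, 1.2], "grip": 1}
    - {"delta_rot": [0, 0, 0], "translation": [0, 0, 1.2], "grip": 1}

```text
time_s: 27.0
tcp_pos: [0.4689, 0.0504, 0.2532]
tcp_rot: [[0.161, -0.893, 0.42], [-0.987, -0.145, 0.069], [-0.001, -0.426, -0.905]]
ft_force: [-17.0, -1.3, 20.7]
grip_width: 0.0008
```

```bash
python3 - <<'E'
from h import *
c2=snap('side','side20');c=snap('wrist','wrist20')
R,p,s=pose();print(p,R.T@s['ft_force'])
bx,by,bz=bore();B=np.array([.516,.0575,.150])
goto(toolR(-bz,-by),B+bz*(.114))
cr(c2,230,150,80,70,8,'pics/s20z.png')
cr(c,180,60,200,200,3,'pics/w20z.png')
E
```

```text
[0.46894654 0.05037984 0.25321757] [ -0.72594685   6.40117056 -26.94131959]
rot [-0.18  0.07  0.03] mm [ 0.5  0.5 -0.3] t 27.1
```

View pics/s20z.png

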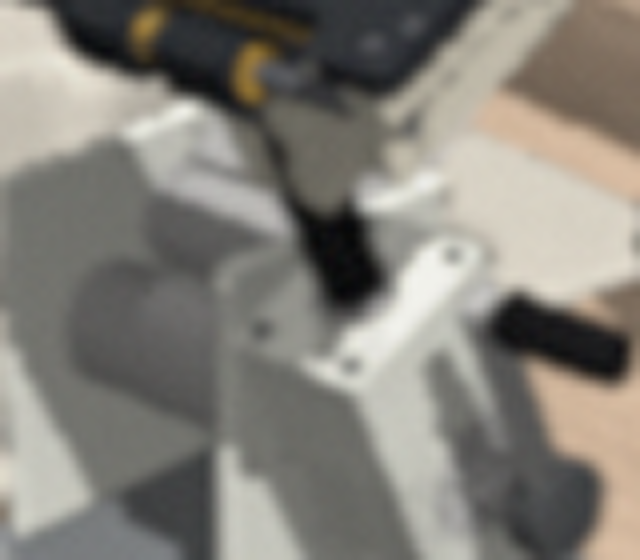

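View pics/w20z.png

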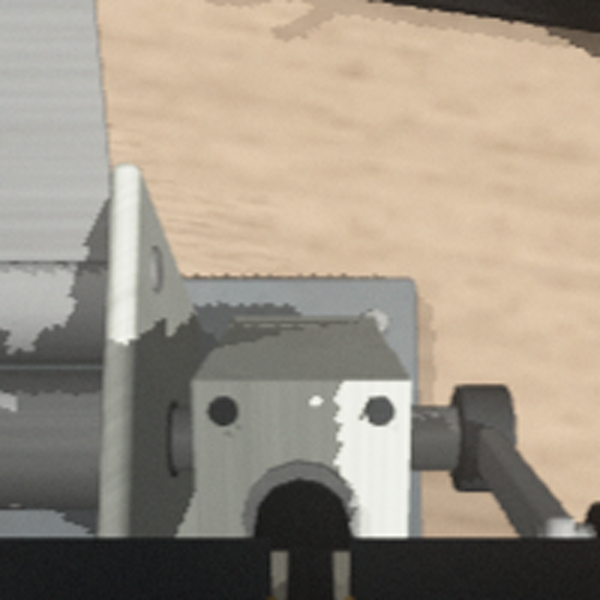

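The force jumped to 27 N within 0.3 mm, at the predicted home depth, so the collar is on the block. I'll back off and inspect.

Request:
play_rows:
  rows:
    - {"delta_rot": [0, 0, 0], "translation": [0, 0, -3], "grip": 1}
    - {"delta_rot": [0, 0, 0], "translation": [0, 0, -10], "grip": 1}
    - {"delta_rot": [0, 0, 0], "translation": [0, 0, -25], "grip": 1}
    - {"delta_rot": [0, 0, 0], "translation": [0, 0, -45], "grip": 1}
    - {"delta_rot": [0, 0, 0], "translation": [0, 0, -65], "grip": 1}
    - {"delta_rot": [0, 0, 0], "translation": [0, 0, -85], "grip": 1}
    - {"delta_rot": [0, 0, 0], "translation": [0, 0, -100], "grip": 1}
    - {"delta_rot": [0, 0, 0], "translation": [0, 0, -110], "grip": 1}
    - {"delta_rot": [0, 0, 0], "translation": [0, 0, -110], "grip": 1}
    - {"delta_rot": [0, 0, 0], "translation": [0, 0, -110], "grip": 1}

```text
time_s: 28.35
tcp_pos: [0.4225, 0.0427, 0.3503]
tcp_rot: [[0.161, -0.895, 0.416], [-0.987, -0.146, 0.068], [0.0, -0.422, -0.907]]
ft_force: [-0.9, -0.5, 0.3]
grip_width: 0.0005
```

```bash
python3 - <<'E'
from h import *
c=snap('wrist','wrist21');c2=snap('side','side21');t=snap('top','top21')
R,p,s=pose();print(p,R.T@s['ft_force'],s['time_s'])
bx,by,bz=bore();B=np.array([.516,.0575,.150])
print(proj(c2,[B+bz*.048,B+bz*.051]).round(1),proj(c,[B+bz*.048]).round(1))
cr(c2,200,120,160,140,4,'pics/s21z.png')
cr(c,180,60,200,200,3,'pics/w21z.png')
E
```

```text
[0.42259136 0.04261947 0.35016826] [ 0.05784816 -0.56787821 -0.08166066] 28.5
[[269.3 172.8]
 [269.  171.9]] [[282.4 206.5]]
```

View pics/s21z.png

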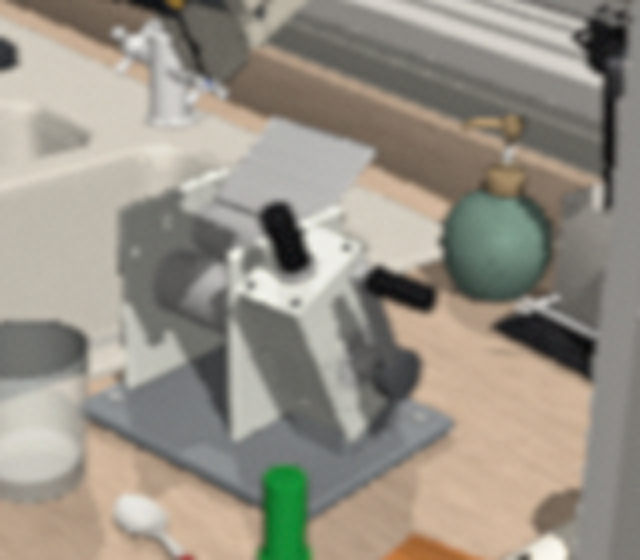

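View pics/w21z.png

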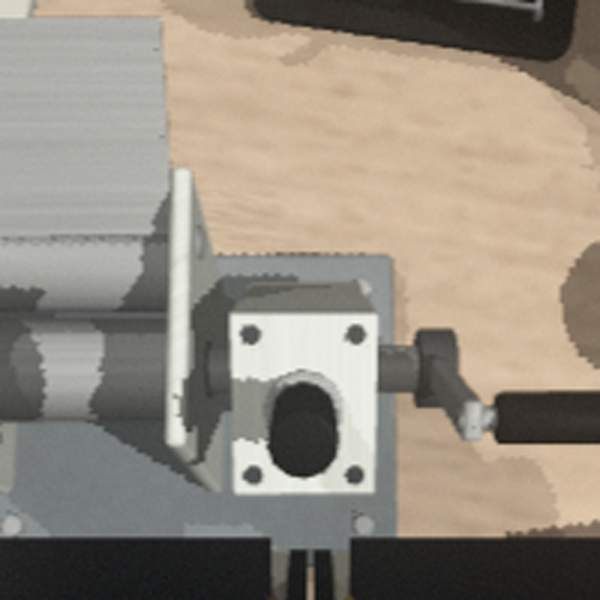

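View pics/top21.png

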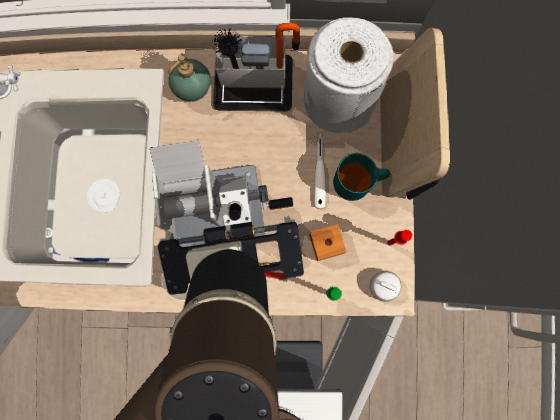

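The grip top sits at side-view pixel (269.5,172.5), against (269.3,172.8) predicted for home, and the collar is flush. The mug, timer and glass are where they were.

```bash
python3 - <<'E'
from h import *
print(sign_off(), get_state()['time_s'])
E
```

```text
the job is handed in; nothing more can be done
the job is handed in; nothing more can be done
```

The roller is locked: the steel pin is fully home in the pin block with its collar on the block. I handed the job in at about 28.5 s of the 72 s allowed.

- **Insertion:** I lifted the pin out of the wooden stand and lowered it into the slanting bore until it rested on the shaft.
- **Cranking:** I straddled the knob with the jaws and drew it slowly over the top towards the robot, about 65 mm of travel. The pin then dropped, leaving its collar roughly 20 mm above the block.
- **Pushing home:** With closed fingers I pushed along the bore. The slug gave way at about 6–7 N, then the force rose to about 27 N with almost no further movement, at the depth expected for the collar touching the block.

**Last checks:** After I backed off, the grip's top in the side picture lay within half a pixel of the predicted home position, and the collar looked flush. The mug and timer had not moved in the top view. The glass was hidden by the arm there, but it was unmoved in the side view.

**What I did not see:** I saw no force rise on the crank when the pin dropped. I confirmed the drop from the top picture and then the side picture instead. No check failed.

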